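Refill the dishwasher tablet store and bin the empty cartons

ROBOT

A 6-joint arm with a two-finger parallel gripper is mounted at the origin on the work surface. World frame = base frame: x ahead of the robot, y to its left, z up, the work surface at z = 0. Lengths are in mm, angles in rad, forces in N, time in s.
With the tool pointing down it reaches from about 350 to 775 mm from the base axis. Payload 7.3 kg.
Tool frame: the origin (TCP) lies between the finger pads; the fingertips stand 14 mm ahead of it and the grasp point (between the pads) lies 5 mm behind it; y points along the fingers, z is the direction in which the jaws open and shut, and the axes are right-handed (so a half turn about y gives the same grasp; the last joint's range is limited). The gripper opens to 92 mm and grips with 3 to 60 N. Pads are 19 mm wide; open, the fingers measure 130 mm over their backs; the gripper's body (75 mm by 190 mm) begins 47 mm behind the grasp point.
Start: joints at [0.968, 0.342, 1.524, -0, 1.275, -0.146], TCP at [231.555, 471.196, 240.741] pointing down, gripper open.
Joint ranges: [-2.53, 2.53], [-0.77, 2.02], [0.04, 2.7], [-1, 4.14], [0.28, 2.66], [-3.11, 3.11]. Speed limits (rad/s): [2.57, 2.57, 3.14, 3.14, 3.14, 3.14].

INTERFACE

Orientations are given as [roll, pitch, yaw] about the fixed x, y, z axes, in that order (R = Rz(yaw) Ry(pitch) Rx(roll)).
In Python, from plant import bot, vision, order gives the robot as it stands.
- The arm moves only by the tool apply_moves, never from a script. Its argument "rows" is a list of rows, each a list of 3 entries, a list of its own where there are three numbers: the shift along the tool's x, y, z in cm, then the turn about the tool's y in rad, then the finger opening in cm, from 0 to 9.18. A call has 1 to 5 rows; each row is the pose to reach, as a shift and turn from the pose measured when the call began, along the tool's axes at that moment; what a row does not reach only later rows make up. A row lasts 1/8 s, in which the tool goes at most 62.5 mm and 10.7 degrees, less where a joint would pass 70% of its speed; a pose out of reach is approached as far as the arm can. A call with a gripper value outside its range is refused whole. The fingers move at their own pace and stop on an object; the grip force is fixed at half the most. Time passes only in rows, so rows that repeat a pose let the fingers close. It gives the time, the measured TCP pose, the force and the opening at its end, in the units of the state.
- bot.get_obs(): the state, without advancing time (a new reading comes with each control period).
- vision.capture(name): name is "scene" or "top" or "wrist"; returns the picture (480x640x3 uint8, red, green, blue); there is no depth.
- vision.camera_info(name): a dict with "mtx" (3x3 intrinsics, pixels), "distortion" ([k1, k2, p1, p2, k3] as OpenCV has them; the pictures are not rectified), "rvec" (rotation vector, rad) and "tvec" (3), from world to camera coordinates, as OpenCV has them. Camera axes: x right, y down, z forward; pixel columns grow to the right and rows downward; lengths in mm; the calibration is good to about 2 mm. A picture is of the moment at which its call begins: read the wrist's pose just before it. camera_info takes no time and is no camera call; for the wrist camera it gives the pose at the moment of the call.
- order.close_job(): hands the job in, once; it reports no verdict.
The state is a dict: "time": time; "joint_positions": joint angles; "dq": joint speeds; "tau": joint torques, N m; "tool_pos": TCP position; "tcp_rot": TCP orientation; "contact_force": force on the tool from outside, world axes, zero at the start; "moment": the same for the moment, N m; "grip_width": finger opening in mm.
Only numpy, scipy, OpenCV 4.12 (cv2) and the standard library are available. Lean on these libraries where they do the work, as an engineer would, in place of code of your own. Each camera call takes 0.05 s, during which the arm holds its last target.

TASK

Put every dishwasher tablet lying on the worktop into the orange tipping hopper, then push its lever over past the catch until the hopper is fully tipped and drops them into the clear store box, and ease the hopper gently back until it is caught upright again. Push each empty tablet carton down through the green sprung flap of the bin, so that the flap shuts again behind it; this may be done before or after. Leave everything else on the worktop where it is.

Things in the scene. Friction and masses are not known exactly. Their poses are not given: they have to be found in the camera images.
- tab1_c (a point): dishwasher tablet, a block 36 x 26 x 15 mm (own x, y, z), dark blue below and light turquoise on top, 20 g, lying flat somewhere on the middle of the worktop; None if absent in this run. The point is its centre
- tab2_c (a point): dishwasher tablet, a block 36 x 26 x 15 mm (own x, y, z), dark blue below and light turquoise on top, 20 g, lying flat somewhere on the middle of the worktop; None if absent in this run. The point is its centre
- tab3_c (a point): dishwasher tablet, a block 36 x 26 x 15 mm (own x, y, z), dark blue below and light turquoise on top, 20 g, lying flat somewhere on the middle of the worktop; None if absent in this run. The point is its centre
- tab4_c (a point): dishwasher tablet, a block 36 x 26 x 15 mm (own x, y, z), dark blue below and light turquoise on top, 20 g, lying flat somewhere on the middle of the worktop; None if absent in this run. The point is its centre
- carton1_c (a point): empty tablet carton, a stiff closed cardboard box 46 x 34 mm in plan and 60 mm tall (own x, y, z) with a blue band, about 40 g, standing on the middle of the worktop; None if absent in this run. The point is its centre, half-way up
- carton2_c (a point): empty tablet carton, a stiff closed cardboard box 46 x 34 mm in plan and 60 mm tall (own x, y, z) with a blue band, about 40 g, standing on the middle of the worktop; None if absent in this run. The point is its centre, half-way up
- hinge (a point): middle of the hopper's axle, 160 mm above the worktop, on a fixed stand; two steel plates (30 mm wide, 172 mm high) stand 62 mm to either side. Its axes are the stand's: x is the way the hopper tips and throws out its load, y runs along the axle to the lever side, z up
- hopper (a point): point in the orange hopper, level with the axle, 30 mm behind it; turns with the hopper, axes its own (the stand's when upright). Open-topped bucket in this frame: floor x -45 to +47, z -28 mm; y -45 to +45; rim of back and sides z +35 mm; the front slopes up at 48 degrees from the floor to a lip at x +91, z +20 mm, over which the load slides out
- skip (a joint): tilt of the hopper, rad: 0 = upright on its stop, 1.75 (100 degrees) = fully tipped on its other stop. A sprung catch holds it upright: crest at about 0.25, no catch past 0.5; well below the crest it snaps the hopper home, from the crest on it does not. Elsewhere the stiff axle lets it stay about where it is left. At the bar: about 6 N out past the catch, 3 to 4 N back into it, 2 to 3 N elsewhere
- bar (a point): middle of the lever's green hand bar: round, 14 mm thick, 50 mm long, parallel to the axle, 105 mm from the hopper's middle to +y. 90 mm from the axle line: 69 mm behind and 58 above it when upright, straight above it half-way, 69 ahead and 58 above when tipped. Push from behind (towards the stand's +x) to tip, from ahead to bring back. A 10 mm lever rod joins its inner end
- store (a point): centre of the inner floor (12 mm above the worktop) of the clear open-topped store box with a blue rim that is fixed under and ahead of the hopper; inside 172 x 104 mm (the stand's x, y; same axes), walls 66 mm above that floor. It is centred 60 mm ahead of the axle
- flap_mid (a point): centre of the bin's opening, at its top surface, 245 mm above the worktop. The grey bin (190 x 170 mm, x by y, fixed) has a white top with one opening 116 x 110 mm (x by y) filled by the green flap. Axes: x from the flap's hinge (56 mm to the -x side, along y) towards its free edge, z up
- bin_floor (a point): centre of the bin's inner floor, 4 mm above the worktop, same axes; inside 182 x 162 mm, 235 mm high
- flap (a joint): angle of the bin's flap, rad: 0 = shut, level with the bin's top; it swings down into the bin, up to 1.45. A spring shuts it (0.06 N m at 0, 0.15 wide open); 111 mm from hinge to free edge. A carton's weight does not open it; the open flap may pin a let-go carton against the opening's far edge unless a finger is between flap and carton or the carton is pushed on down
- salt_cap: bystander, not part of the job, to be left where it stands: grey screw cap, 30 mm across, 14 mm high, among the tablets; origin under its centre
- sink_plug: bystander, not part of the job, to be left where it stands: black rubber plug, 32 mm across, 12 mm high, among the tablets; origin under its centre
- saucer: bystander, not part of the job, to be left where it stands: blue saucer, 136 mm across, 16 mm high; origin under its centre
- teacup: bystander, not part of the job, to be left where it stands: blue teacup, 80 mm across, 58 mm high, with a handle, standing on the saucer; origin under its centre
- carafe: bystander, not part of the job, to be left where it stands: small empty glass carafe, 92 mm across, 130 mm high; origin under its centre
- brush: bystander, not part of the job, to be left where it stands: red bottle brush lying roughly along y, 270 mm long, 36 mm thick; its own x runs from handle to bristles; origin on the worktop under it
- filter: bystander, not part of the job, to be left where it stands: grey mesh filter cup, 74 mm across, 82 mm high; origin under its centre
- flipbox: bystander, not part of the job, to be left where it stands: closed flip-top plastic box with blue lid, 104 x 134 x 67 mm; origin under its centre
There are look-alikes about, which are no part of the job. What is shaped like the part that bears tab4_c but pink or purple is not meant.

How it is judged:
By the outcome, as a careful person would: the job done as asked, in the order asked, and still so for the second after the job is handed in, with the robot touching nothing.
Of tab1, tab2, tab3, tab4 only 3 to 4 are there at a start; the rules pass over those that are not, and their reading is None.
Of carton1, carton2 only 1 to 2 are there at a start; the rules pass over those that are not, and their reading is None.
At some moment in a run one of carton1, carton2 may be knocked a few centimetres aside while the robot is not near it.
Once in a run the grip may slacken for a moment while it holds something.
It also fails if it takes over 210 s, if anything falls off the work surface, if the arm or the gripper's body presses on something with over 40 N, if the wrist force passes 120 N, or if a joint passes its speed limit or range.

## Working session

There is one attempt and no reset: what is moved stays moved. The work goes in short steps, Python scripts to look and compute and a tool call to move; the robot and the scene stay as the last step left them, time stands still between calls to the robot, and variables do not carry over. Pictures are saved under pics/ and viewed, and the job is handed in when it is done.

Besides the shell and the picture viewer there is one more tool, called by a JSON object that holds its "name" and its "arguments". apply_moves: Moves the arm, as the interface text tells. Its arguments: {"type":"object","properties":{"rows":{"type":"array","items":{"type":"array"}}},"required":["rows"]}

```bash
ls; mkdir -p pics
python3 - <<'E'
from plant import bot, vision, order
import cv2
print(bot.get_obs())
for n in ("scene","top","wrist"):
    i=vision.camera_info(n); print(n,i)
    cv2.imwrite(f"pics/{n}0.png",vision.capture(n)[:,:,::-1])
E
```

```text
pics
{'time': 0.0, 'joint_positions': array([ 9.68015292e-01,  3.42738094e-01,  1.52498361e+00,  1.93447118e-05,
        1.27538332e+00, -1.45997896e-01]), 'dq': array([ 0.00069338,  0.0011019 , -0.00111029,  0.00036794, -0.00047958,
        0.00099505]), 'tau': array([-6.76736581e-04, -4.31236053e+01, -2.44217098e+01,  7.17036752e-02,
        5.60185465e-02, -1.33010640e-04]), 'tool_pos': array([231.32286441, 470.88356456, 240.04861806]), 'tcp_rot': array([-1.57228992e+00,  2.38321727e-04, -4.56788963e-01]), 'contact_force': array([ 0.78898952,  0.01144614, -0.311864  ]), 'moment': array([ 0.00769426, -0.02661528,  0.02008518]), 'grip_width': 91.80189186391786}
scene {'mtx': array([[494.1623856 ,   0.        , 314.8554954 ],
       [  0.        , 494.1623856 , 239.82435534],
       [  0.        ,   0.        ,   1.        ]]), 'distortion': array([0.04111644, 0.        , 0.        , 0.        , 0.        ]), 'rvec': array([ 2.20018468,  1.36596386, -0.44302843]), 'tvec': array([-331.4444704 , -345.1849095 , 1484.14560609])}
top {'mtx': array([[623.30732172,   0.        , 316.24436792],
       [  0.        , 623.30732172, 241.30377239],
       [  0.        ,   0.        ,   1.        ]]), 'distortion': array([-0.20805003,  0.        ,  0.        ,  0.        ,  0.        ]), 'rvec': array([ 2.13151179, -2.13704031,  0.1919691 ]), 'tvec': array([  77.69288417,  622.5416658 , 1733.74669233])}
wrist {'mtx': array([[341.26126975,   0.        , 318.63223733],
       [  0.        , 341.26126975, 231.55478197],
       [  0.        ,   0.        ,   1.        ]]), 'distortion': array([-0.0002971,  0.       ,  0.       ,  0.       ,  0.       ]), 'rvec': array([-2.46438314, -1.53451851, -0.20927492]), 'tvec': array([-526.83181039,  -33.99663119,  389.97215803])}
```

View pics/scene0.png

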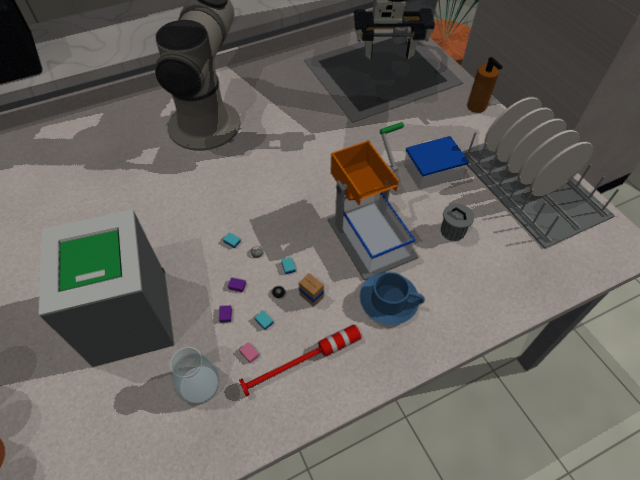

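View pics/top0.png

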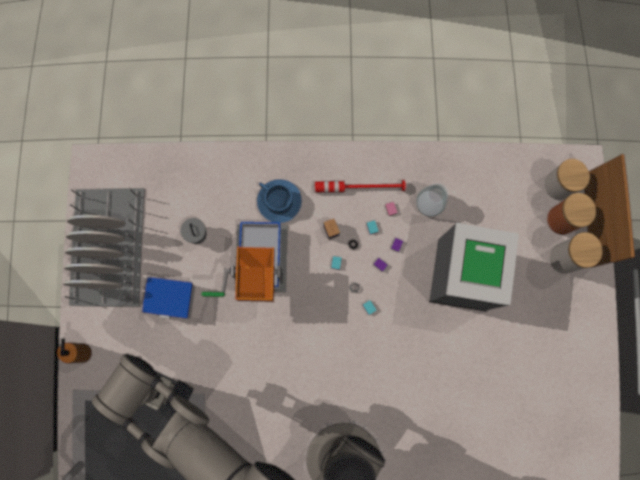

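View pics/wrist0.png

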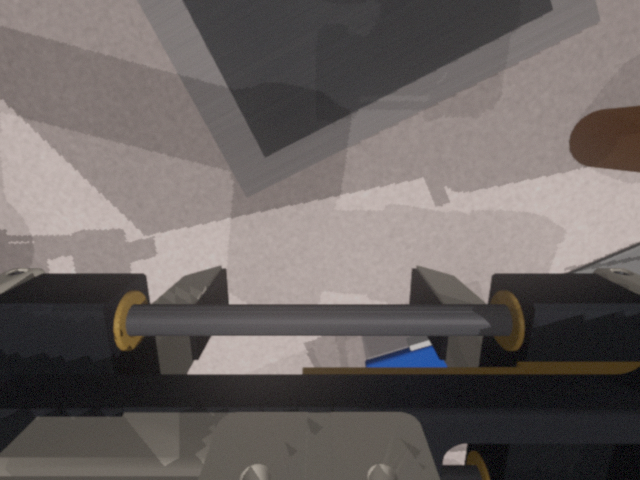

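```bash
cat > h.py <<'E'
from plant import bot, vision, order
import cv2, numpy as np
def cam(n):
    i=vision.camera_info(n); R=cv2.Rodrigues(np.array(i["rvec"]))[0]; return i["mtx"],i["distortion"],R,np.array(i["tvec"])
def ray(n,px,c=None):
    K,d,R,t=c or cam(n)
    u=cv2.undistortPoints(np.array([[px]],float),K,d)[0,0]
    return -R.T@t, R.T@np.array([u[0],u[1],1])
def onz(n,px,z,c=None):
    o,v=ray(n,px,c); return o+v*(z-o[2])/v[2]
def tri(p1,p2,n1="scene",n2="top"):
    o1,v1=ray(n1,p1);o2,v2=ray(n2,p2)
    A=np.stack([v1,-v2],1); s=np.linalg.lstsq(A,o2-o1,rcond=None)[0]
    a=o1+v1*s[0];b=o2+v2*s[1]; return (a+b)/2,np.linalg.norm(a-b)
def proj(n,P,c=None):
    K,d,R,t=c or cam(n)
    return cv2.projectPoints(np.atleast_2d(np.array(P,float)),cv2.Rodrigues(R)[0],t,K,d)[0][:,0]
def blobs(im,lo,hi,amin=20):
    h=cv2.cvtColor(im,cv2.COLOR_RGB2HSV); m=cv2.inRange(h,np.array(lo),np.array(hi))
    cs=cv2.findContours(m,cv2.RETR_EXTERNAL,cv2.CHAIN_APPROX_NONE)[0]
    return [c for c in cs if cv2.contourArea(c)>amin]
def shot(n,f):
    im=vision.capture(n); cv2.imwrite(f"pics/{f}.png",im[:,:,::-1]); return im
def rel(x,y,z,yaw=None):
    o=bot.get_obs(); from scipy.spatial.transform import Rotation as Rr
    R=Rr.from_euler('xyz',o["tcp_rot"]).as_matrix()
    d=R.T@(np.array([x,y,z])-o["tool_pos"])/10
    a=0 if yaw is None else -((yaw-o["tcp_rot"][2]+np.pi)%(2*np.pi)-np.pi)
    if yaw is not None: # choose half-turn equivalent
        if a>np.pi/2:a-=np.pi
        if a<-np.pi/2:a+=np.pi
    print("pose",np.round(o["tool_pos"],1),"yaw",round(o["tcp_rot"][2],3),"-> shift cm",np.round(d,2),"turn",round(a,3))
E
python3 - <<'E'
from h import *
im={n:cv2.imread(f"pics/{n}0.png")[:,:,::-1].copy() for n in("scene","top")}
for nm,lo,hi,z in [("tab",(85,90,110),(98,255,255),15),("green",(55,100,60),(75,255,255),245),("orange",(3,150,60),(16,255,255),195),("pinkpurple",(130,60,60),(172,255,255),15)]:
    for n in im:
        for c in blobs(im[n],lo,hi):
            (cx,cy),(w,h),a=cv2.minAreaRect(c); M=cv2.moments(c)
            p=onz(n,(M['m10']/M['m00'],M['m01']/M['m00']),z)
            q=np.array([onz(n,k,z)[:2] for k in c[:,0].astype(float)],np.float32)
            r=cv2.minAreaRect(q)
            print(nm,n,cv2.contourArea(c),np.round((cx,cy),1),np.round(p,1),"wr",np.round(r[0],1),np.round(r[1],1),round(r[2],1))
for n,bx in(("scene",(210,120,260,200)),("scene",(250,230,170,140)),("top",(280,190,150,130)),("top",(190,200,120,120)),("top",(420,215,110,110)),("scene",(30,200,160,170))):
    x,y,w,h=bx; s=min(800//w,600//h)
    cv2.imwrite(f"pics/c_{n}_{x}.png",cv2.resize(im[n][y:y+h,x:x+w,::-1],None,fx=s,fy=s,interpolation=cv2.INTER_CUBIC)); print(n,bx,s)
E
```

```text
tab scene 136.0 [263.5 318.5] [677.5 -90.3  15. ] wr [677.1 -90.4] [35.6 22.3] 17.6
tab scene 105.0 [288.  263.9] [570.9  17.3  15. ] wr [570.7  17.3] [24.4 33.7] 80.9
tab scene 97.5 [231.1 238.4] [440.  -77.6  15. ] wr [440.  -77.6] [34.6 23.7] 28.9
tab top 66.5 [369.3 307.1] [435.8 -76.8  15. ] wr [436.2 -76.9] [29.7 22.1] 26.0
tab top 66.0 [335.9 262.4] [566.8  18.6  15. ] wr [566.9  18.6] [22.  31.4] 80.1
tab top 65.0 [372.1 226.9] [672.2 -89.3  15. ] wr [672.2 -89.2] [32.3 21.7] 17.2
green scene 2735.0 [ 88.1 260. ] [ 537.9 -355.5  245. ] wr [ 535.6 -354.5] [104.8 108.6] 79.9
green scene 87.0 [391.5 127.5] [482.6 326.3 245. ] wr [482.6 326.5] [57.8 13.3] 88.2
green top 55.0 [212.5 293.5] [455.3 342.6 245. ] wr [455.6 340.9] [ 7.6 53.8] 0.2
green top 1468.0 [482.8 262.7] [ 532.  -352.9  245. ] wr [ 532.4 -353.2] [102.3 105.4] 79.8
orange scene 56.0 [  1.5 452.5] [ 794.2 -554.4  195. ] wr [ 793.1 -554.1] [ 4.2 38.2] 84.7
orange scene 2522.5 [361.9 172.5] [529.3 228.7 195. ] wr [528.7 226. ] [125.  162.4] 89.1
orange scene 142.0 [487.9  71.1] [370.2 693.4 195. ] wr [368.3 694.7] [5
[... 484 characters left out ...]
 351.7] [ 735.4 -148.    15. ] wr [ 734.9 -147.9] [39.5 26.6] 15.1
pinkpurple scene 155.5 [225. 313.] [ 625.3 -161.9   15. ] wr [ 627.  -162.4] [26.8 40. ] 69.5
pinkpurple scene 146.0 [236.5 283.6] [ 566.8 -111.7   15. ] wr [ 567.2 -111.3] [40.4 28.9] 45.9
pinkpurple top 86.5 [380.3 264.3] [ 561.2 -110.6   15. ] wr [ 561.1 -110.9] [35.1 25.2] 44.5
pinkpurple top 81.5 [396.6 244.3] [ 620.1 -160.8   15. ] wr [ 620.1 -160.5] [25. 35.] 62.9
pinkpurple top 76.0 [391.1 208.3] [ 728.1 -146.8   15. ] wr [ 728.5 -146.9] [34.4 24.8] 16.8
scene (210, 120, 260, 200) 3
scene (250, 230, 170, 140) 4
top (280, 190, 150, 130) 4
top (190, 200, 120, 120) 5
top (420, 215, 110, 110) 5
scene (30, 200, 160, 170) 3
```

View crops.

View pics/c_scene_210.png

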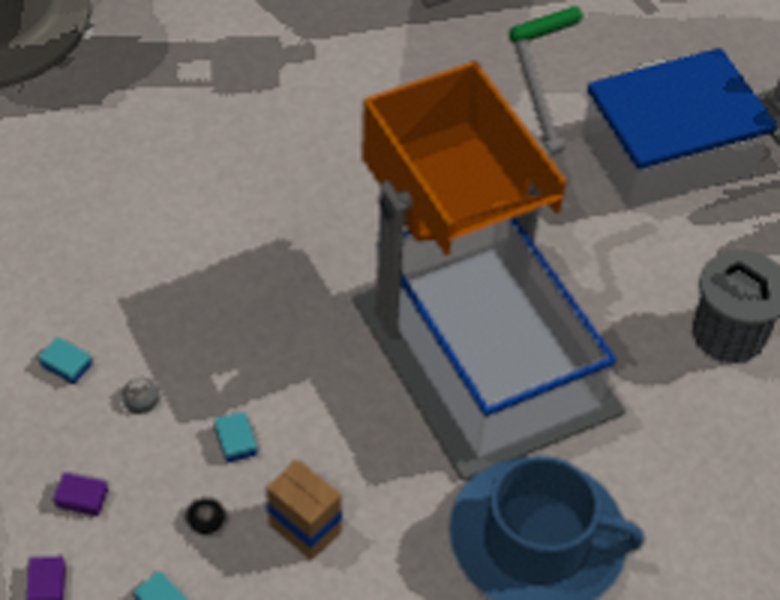

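View pics/c_scene_250.png

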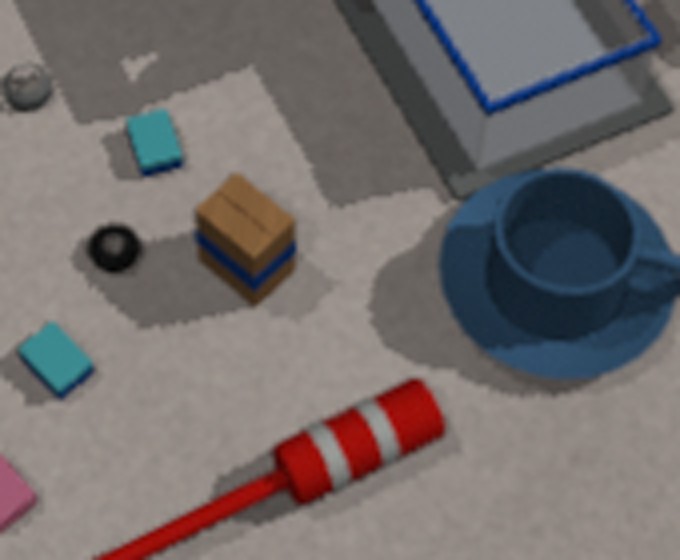

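View pics/c_top_190.png

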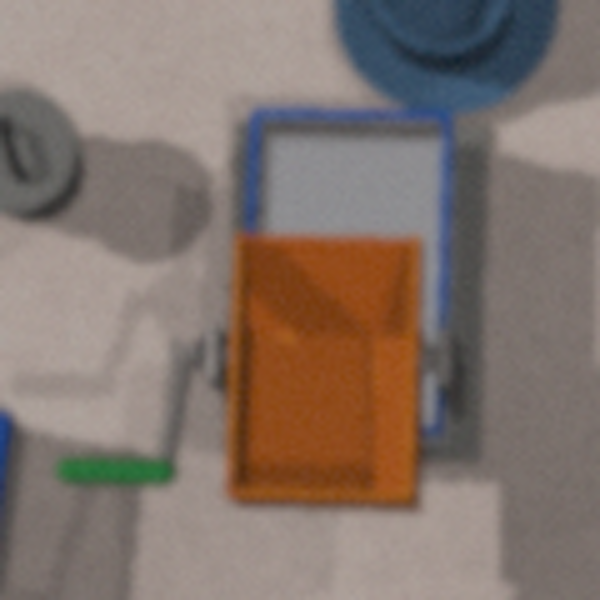

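View pics/c_top_280.png

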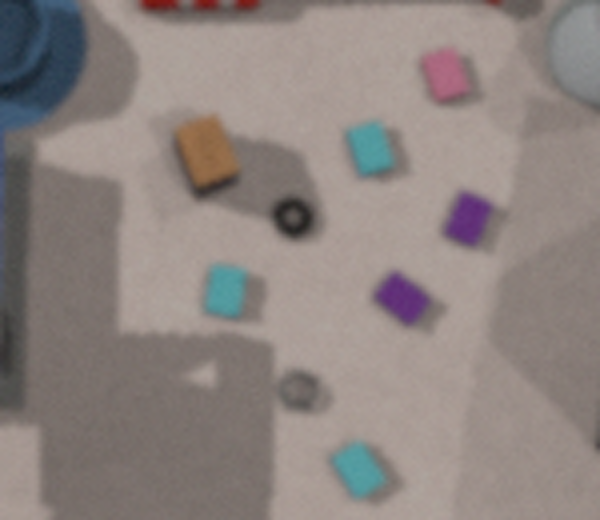

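View pics/c_top_420.png

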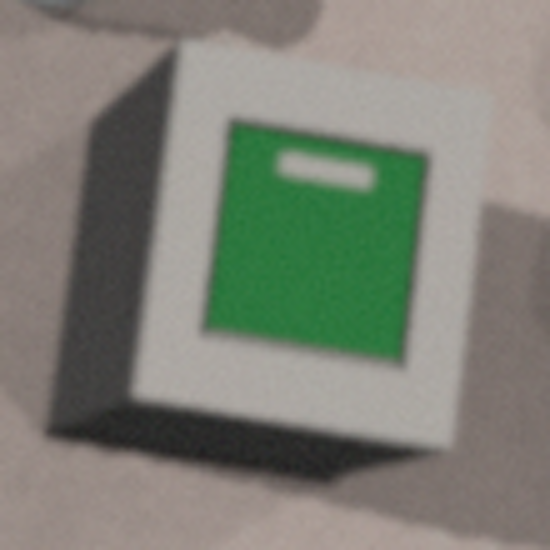

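View pics/c_scene_30.png

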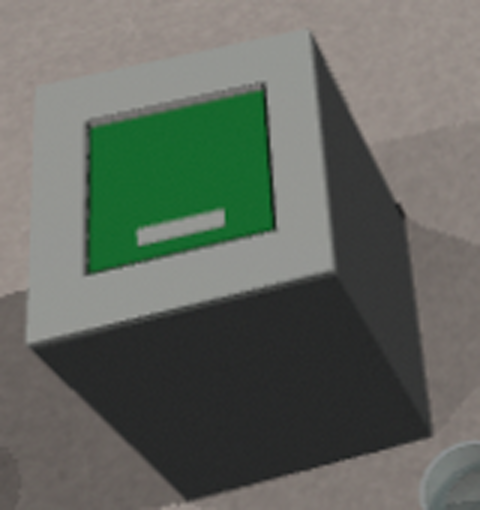

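Run:
```python
from h import *
print("bar", tri((391.5,127.5),(212.5,293.5)))
# rim corners
for nm,s,t in [("front right(-y)",(210+487/3,120+410/3),(190+448/5,200+112/5)),("front left(+y)",(210+611/3,120+357/3),(190+255/5,200+112/5))]:
    print(nm,np.round(onz("scene",s,78),1),np.round(onz("top",t,78),1),tri(s,t))
print("rear right rim top", onz("top",(190+437/5,200+433/5),78), "left at hopper",onz("top",(190+249/5,200+232/5),78))
# bin top corners
for s,t in [((30+87/3,200+274/3),(420+427/5,215+156/5)),((30+275/3,200+230/3),(420+231/5,215+121/5)),((30+265/3,200+85/3),(420+204/5,215+330/5)),((30+87/3,200+123/3),(420+405/5,215+362/5))]:
    print("flapc",np.round(onz("scene",s,245),1),np.round(onz("top",t,245),1),np.round(tri(s,t)[0],1))
im={n:cv2.imread(f"pics/{n}0.png")[:,:,::-1].copy() for n in("scene","top")}
# carton top corners (scene crop 250,230 s4; top crop 280,190 s4)
for s in [(237,176),(294,212),(257,252),(197,214)]: print("cs",np.round(onz("scene",(250+s[0]/4,230+s[1]/4),60),1))
for t in [(174,124),(218,117),(239,177),(198,186)]: print("ct",np.round(onz("top",(280+t[0]/4,190+t[1]/4),60),1))
# hopper rim corners top & scene z=195
for nm,s,t in [("back -y",(210+365/3,120+102/3),(190+418/5,200+504/5)),("back +y",(210+477/3,120+64/3),(190+231/5,200+500/5))]:
    print(nm,np.round(onz("scene",s,195),1),np.round(onz("top",t,195),1),tri(s,t))
# plug, cap
print("plug",onz("top",(280+294/4,190+217/4),12),onz("scene",(250+114/4,230+243/4),12))
print("cap",onz("top",(280+299/4,190+389/4),14),onz("scene",(250+27/4,230+83/4),14))
```

```text
bar (array([458.00109069, 345.13304426, 217.5883905 ]), np.float64(0.20994199251517967))
front right(-y) [676. 182.  78.] [673.3 180.3  78. ] (array([674.35616698, 181.65481989,  75.78373137]), np.float64(2.720856253900103))
front left(+y) [676.2 291.5  78. ] [673.6 290.5  78. ] (array([674.59939544, 291.69033059,  75.76201712]), np.float64(2.064601304909557))
rear right rim top [490.12228709 185.29317265  78.        ] left at hopper [604.28269856 292.67492278  78.        ]
flapc [ 581.3 -415.5  245. ] [ 575.4 -416.2  245. ] [ 576.4 -417.7  238.8]
flapc [ 600.3 -310.8  245. ] [ 594.1 -311.5  245. ] [ 595.3 -312.4  238.6]
flapc [ 489.5 -290.6  245. ] [ 485.4 -292.7  245. ] [ 485.9 -292.3  241.3]
flapc [ 469.9 -396.6  245. ] [ 467.7 -398.8  245. ] [ 467.9 -398.2  243.2]
cs [643.7  39.4  60. ]
cs [678.8  57.6  60. ]
cs [692.3  28.1  60. ]
cs [656.    8.9  60. ]
ct [680.8  55.1  60. ]
ct [685.9  23.4  60. ]
ct [642.    8.7  60. ]
ct [635.5  38.1  60. ]
back -y [451.6 192.2 195. ] [441.3 188.5 195. ] (array([443.39826288, 192.42188294, 187.06318827]), np.float64(7.524290910132977))
back +y [454.3 289.2 195. ] [443.2 286.2 195. ] (array([445.59699463, 290.63534935, 186.46310465]), np.float64(7.530014751339675))
plug [620.99488622 -33.58267695  12.        ] [626.09022603 -31.81832549  12.        ]
cap [494.09602389 -35.50298741  14.        ] [501.88012511 -34.81411132  14.        ]
```

Run:
```python
from h import *
c=cam("wrist"); o=bot.get_obs()
print("cam pos",-c[2].T@c[3], "tcp",o["tool_pos"], "axis",c[2][2])
print(proj("wrist",[[231,471,226],[231,471,15]],c))
for px in [(318,231),(20,20),(620,20),(20,260),(620,260)]: print(px,np.round(onz("wrist",px,0,c),0))
rel(560,-30,320,-0.457)
```

```text
cam pos [167.96446472 504.75605711 384.56983108] tcp [231.36050593 470.94343577 240.21564319] axis [ 0.24094925 -0.1188393  -0.96323449]
[[313.82230982 283.62051258]
 [316.49146868 203.85346041]]
(318, 231) [263. 457.   0.]
(20, 20) [-64. 287.   0.]
(620, 20) [200. 824.   0.]
(20, 260) [138. 121.   0.]
(620, 260) [455. 766.   0.]
pose [231.4 470.9 240.2] yaw -0.457 -> shift cm [ 51.59  -7.95 -30.47] turn 0.0
```

{"name": "apply_moves", "arguments": {"rows": [[[0, -8, 0], 0, 6], [[0, -8, 0], 0, 6], [[59, -8, -26], -0.46, 6], [[59, -8, -26], -0.46, 6], [[59, -8, -26], -0.46, 6]]}}

```text
time: 0.78
tool_pos: [344.0, 337.7, 320.2]
tcp_rot: [-1.572, 0.001, 0.009]
contact_force: [0.8, 0.1, -0.8]
grip_width: 60.3
```

```bash
python3 -c "
from h import *
rel(650,-20,300,0)"
```

```text
pose [344.  337.7 320.2] yaw 0.009 -> shift cm [ 30.27   2.03 -36.05] turn 0.009
```

{"name": "apply_moves", "arguments": {"rows": [[[30.3, 2, -36], 0, 6], [[30.3, 2, -36], 0, 6], [[30.3, 2, -36], 0, 6], [[30.3, 2, -36], 0, 6], [[30.3, 2, -36], 0, 6]]}}

```text
time: 1.4
tool_pos: [547.5, 99.9, 306.8]
tcp_rot: [-1.572, 0.001, 0.009]
contact_force: [-0.3, 0.5, 0.6]
grip_width: 59.9
```

```bash
python3 -c "
from h import *
rel(650,-20,300,0)"
```

```text
pose [547.5  99.9 306.8] yaw 0.009 -> shift cm [ 10.14   0.68 -12.08] turn 0.009
```

{"name": "apply_moves", "arguments": {"rows": [[[10.1, 0.7, -12.1], 0, 6], [[10.1, 0.7, -12.1], 0, 6], [[10.1, 0.7, -12.1], 0, 6], [[10.1, 0.7, -12.1], 0, 6]]}}

```text
time: 1.9
tool_pos: [650.3, -22.5, 297.8]
tcp_rot: [-1.571, 0.003, 0.006]
contact_force: [0.3, 0.2, -0.2]
grip_width: 59.8
```

```bash
cat > look.py <<'E'
from h import *
import sys
c=cam("wrist"); im=shot("wrist",sys.argv[1])
for nm,lo,hi,z in [("tab",(85,90,90),(98,255,255),15),("purp",(130,60,40),(172,255,255),15),("carton",(8,90,60),(20,255,255),60)]:
    for b in blobs(im,lo,hi,150):
        q=np.array([onz("wrist",k,z,c)[:2] for k in b[:,0].astype(float)],np.float32)
        r=cv2.minAreaRect(q); M=cv2.moments(b)
        print(nm,cv2.contourArea(b),np.round((M['m10']/M['m00'],M['m01']/M['m00']),0),"xy",np.round(r[0],1),np.round(r[1],1),"ang",round(r[2],1))
print(bot.get_obs()["tool_pos"])
E
python3 look.py w1
```

```text
tab 415.0 [267. 215.] xy [676.1 -86.8] [33.1 24.1] ang 16.6
tab 490.5 [353. 130.] xy [571.2  19.7] [23.1 33. ] ang 81.1
tab 518.5 [272.  11.] xy [442.8 -73.7] [31.1 24.5] ang 30.5
purp 482.5 [225. 256.] xy [ 731.8 -144.1] [36.4 28.4] ang 17.0
purp 591.5 [208. 173.] xy [ 624.  -158.1] [27.2 36. ] ang 66.8
purp 641.5 [245. 124.] xy [ 565.5 -108.7] [36.4 25.8] ang 50.0
carton 2424.5 [448. 369.] xy [869.4 101.2] [ 17.4 471.3] ang 0.5
carton 635.5 [447. 320.] xy [800.8 139.4] [84.8 26.3] ang 10.8
carton 640.0 [190. 321.] xy [ 802.7 -179. ] [26.6 84.9] ang 81.1
carton 1021.5 [366. 216.] xy [666.4  34.2] [46.  32.2] ang 20.8
carton 7414.0 [613.  77.] xy [523.6 275.1] [161.7  70.1] ang 14.3
[649.58361948 -20.82912836 298.4857412 ]
```

View pics/w1.png

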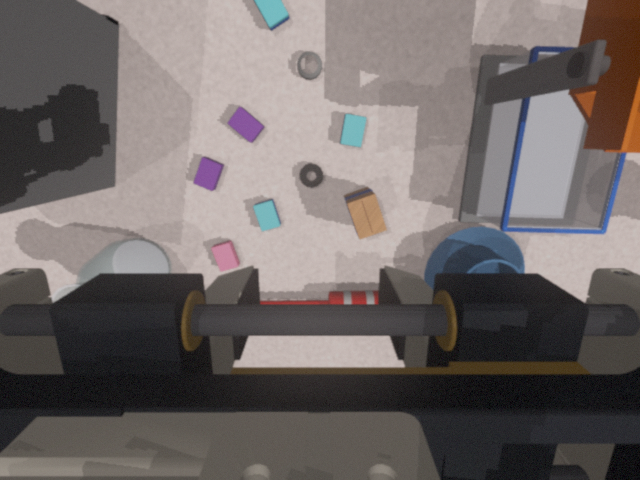

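```bash
python3 -c "
from h import *
rel(675.5,-88,60,0.3);rel(675.5,-88,16,0.3)"
```

```text
pose [649.6 -20.8 298.5] yaw 0.007 -> shift cm [ 2.62 23.84 -6.73] turn -0.293
pose [649.6 -20.8 298.5] yaw 0.007 -> shift cm [ 2.63 28.24 -6.73] turn -0.293
```

{"name": "apply_moves", "arguments": {"rows": [[[2.6, 6, -6.7], -0.15, 5], [[2.6, 12, -6.7], -0.29, 5], [[2.6, 18, -6.7], -0.29, 5], [[2.6, 23.8, -6.7], -0.29, 5], [[2.6, 23.8, -6.7], -0.29, 5]]}}

```text
time: 2.58
tool_pos: [672.2, -85.6, 56.4]
tcp_rot: [-1.565, 0.01, 0.299]
contact_force: [0.3, -0.1, -0.7]
grip_width: 50.2
```

```bash
python3 -c "
from h import *
rel(675.5,-88,16,0.3)
c=cam('wrist');shot('wrist','w2');print(bot.get_obs()['contact_force'],proj('wrist',[675.5,-88,15],c))"
```

```text
pose [672.2 -85.6  56.4] yaw 0.299 -> shift cm [ 0.28  4.04 -0.35] turn -0.001
[-1.19767001  0.14395893 -1.06774904] [[310.31532112 266.95586209]]
```

View pics/w2.png

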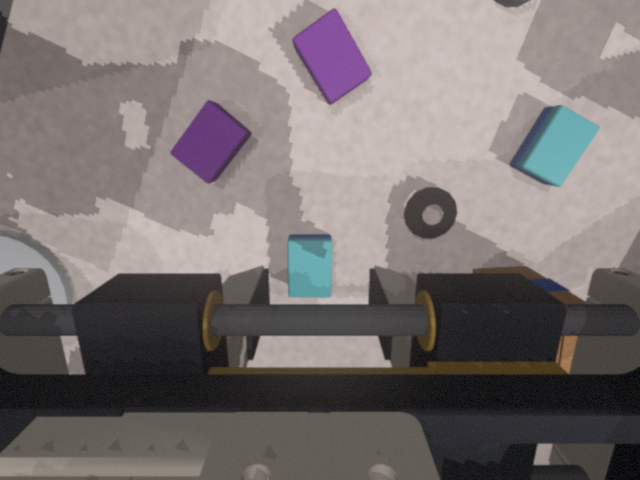

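{"name": "apply_moves", "arguments": {"rows": [[[0.3, 2, -0.3], 0, 5], [[0.3, 4, -0.3], 0, 5], [[0.3, 4, -0.3], 0, 5], [[0.3, 4, -0.3], 0, 1], [[0.3, 4, -0.3], 0, 1]]}}

```text
time: 3.25
tool_pos: [677.3, -88.1, 18.4]
tcp_rot: [-1.568, 0.007, 0.299]
contact_force: [-0.0, 0.3, 0.2]
grip_width: 34.6
```

{"name": "apply_moves", "arguments": {"rows": [[[0, 0, 0], 0, 1], [[0, 0, 0], 0, 1], [[0, -4, 0], 0, 1], [[0, -10, 0], 0, 1]]}}

```text
time: 3.75
tool_pos: [676.7, -87.9, 117.3]
tcp_rot: [-1.565, 0.011, 0.299]
contact_force: [1.4, -1.6, -0.1]
grip_width: 25.5
```

```bash
python3 -c "
from h import *
rel(503,240,260,1.571)"
```

```text
pose [676.7 -87.9 117.3] yaw 0.299 -> shift cm [ -7.11 -13.98  36.53] turn -1.272
```

{"name": "apply_moves", "arguments": {"rows": [[[0, -6, 0], -0.1, 1], [[-1, -12, 3], -0.28, 1], [[-7.1, -14, 36.5], -1.27, 1], [[-7.1, -14, 36.5], -1.27, 1], [[-7.1, -14, 36.5], -1.27, 1]]}}

```text
time: 4.38
tool_pos: [573.9, 102.8, 248.2]
tcp_rot: [-1.559, 0.002, 1.147]
contact_force: [-0.3, 0.4, -0.6]
grip_width: 25.5
```

```bash
python3 -c "
from h import *
rel(503,240,255,1.571)"
```

```text
pose [573.9 102.8 248.2] yaw 1.147 -> shift cm [ 9.58 -0.56 12.11] turn -0.424
```

{"name": "apply_moves", "arguments": {"rows": [[[9.6, -0.6, 12.1], -0.42, 1], [[9.6, -0.6, 12.1], -0.42, 1], [[9.6, -0.6, 12.1], -0.42, 1], [[9.6, -0.6, 12.1], -0.42, 1]]}}

```text
time: 4.88
tool_pos: [502.0, 242.1, 255.9]
tcp_rot: [-1.56, -0.003, 1.57]
contact_force: [0.3, 0.2, -0.5]
grip_width: 25.4
```

```bash
python3 -c "
from h import *
rel(503,240,175,1.571)
shot('wrist','w3')
c=cam('wrist');print(proj('wrist',[[452,195,195],[452,285,195],[588,240,180],[452,240,132],[527,178,172]],c).round())"
```

```text
pose [502.  242.1 255.9] yaw 1.57 -> shift cm [-0.23  8.09 -0.18] turn -0.001
[[405. 179.]
 [396. 313.]
 [193. 244.]
 [381. 225.]
 [282. 148.]]
```

View pics/w3.png

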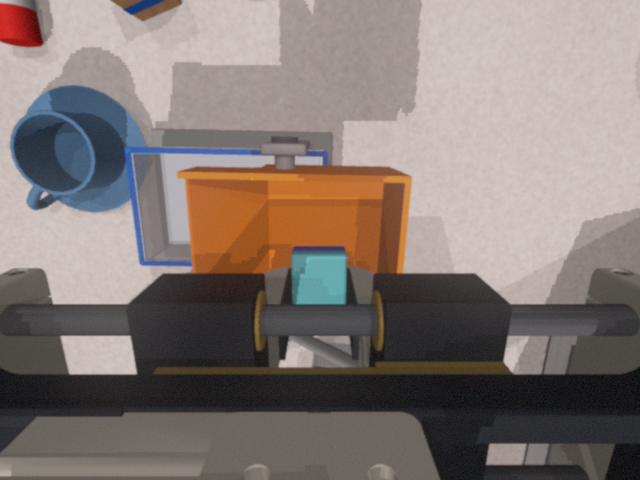

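{"name": "apply_moves", "arguments": {"rows": [[[-0.2, 4, -0.2], 0, 1], [[-0.2, 8.2, -0.2], 0, 1], [[-0.2, 8.2, -0.2], 0, 1], [[-0.2, 8.2, -0.2], 0, 4.4], [[-0.2, 8.2, -0.2], 0, 4.4]]}}

```text
time: 5.55
tool_pos: [505.2, 238.9, 175.7]
tcp_rot: [-1.563, -0.003, 1.568]
contact_force: [1.3, 0.6, -0.8]
grip_width: 40.8
```

{"name": "apply_moves", "arguments": {"rows": [[[0, 0, 0], 0, 4.4], [[0, 0, 0], 0, 4.4], [[0, -6, 0], 0, 4.4], [[0, -10, 0], 0, 4.4]]}}

```text
time: 6.05
tool_pos: [506.3, 238.7, 278.2]
tcp_rot: [-1.566, -0.004, 1.568]
contact_force: [0.8, 0.2, 0.3]
grip_width: 44.0
```

```bash
python3 -c "
from h import *
shot('wrist','w4')
rel(570,19,230,-0.16);rel(570,19,60,-.16)
im=shot('top','t4')[200:320,190:310]; cv2.imwrite('pics/t4c.png',cv2.resize(im[:,:,::-1],None,fx=4,fy=4))"
```

```text
pose [507.9 239.3 283.6] yaw 1.568 -> shift cm [-22.04   5.24  -6.26] turn -1.414
pose [507.9 239.3 283.6] yaw 1.568 -> shift cm [-22.15  22.24  -6.2 ] turn -1.414
```

View pics/w4.png

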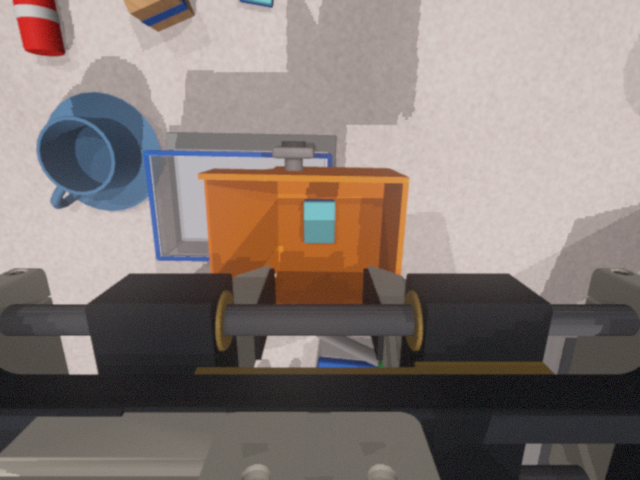

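{"name": "apply_moves", "arguments": {"rows": [[[-22, 2, -6.2], 1.73, 4.8], [[-22, 2, -6.2], 1.73, 4.8], [[-22, 2, -6.2], 1.73, 4.8], [[-22, 8, -6.2], 1.73, 4.8], [[-22, 14, -6.2], 1.73, 4.8]]}}

```text
time: 6.78
tool_pos: [570.3, 18.0, 147.2]
tcp_rot: [-1.566, -0.004, 0.621]
contact_force: [0.5, 0.2, -1.2]
grip_width: 48.2
```

```bash
sed -i 's/^    if yaw is not None: #.*/    if yaw is not None:\n        q1=np.arctan2(y,x); c=[o["tcp_rot"][2]-(yaw+k*np.pi) for k in(-2,-1,0,1,2) if abs(q1-(yaw+k*np.pi)-np.pi\/2)<3.0]; a=min(c,key=abs)/; /if a>np.pi\/2/d; /if a<-np.pi\/2/d' h.py; tail -9 h.py; python3 -c "
from h import *
rel(570,19,55,-.16)"
```

```text
im=vision.capture(n); cv2.imwrite(f"pics/{f}.png",im[:,:,::-1]); return im
def rel(x,y,z,yaw=None):
    o=bot.get_obs(); from scipy.spatial.transform import Rotation as Rr
    R=Rr.from_euler('xyz',o["tcp_rot"]).as_matrix()
    d=R.T@(np.array([x,y,z])-o["tool_pos"])/10
    a=0 if yaw is None else -((yaw-o["tcp_rot"][2]+np.pi)%(2*np.pi)-np.pi)
    if yaw is not None:
        q1=np.arctan2(y,x); c=[o["tcp_rot"][2]-(yaw+k*np.pi) for k in(-2,-1,0,1,2) if abs(q1-(yaw+k*np.pi)-np.pi/2)<3.0]; a=min(c,key=abs)
    print("pose",np.round(o["tool_pos"],1),"yaw",round(o["tcp_rot"][2],3),"-> shift cm",np.round(d,2),"turn",round(a,3))
pose [570.3  18.  147.2] yaw 0.621 -> shift cm [-0.    9.22  0.05] turn 0.781
```

{"name": "apply_moves", "arguments": {"rows": [[[0, 3, 0], 0.78, 5], [[0, 6, 0], 0.78, 5], [[0, 9, 0], 0.78, 5], [[0, 9, 0], 0.78, 5], [[0, 9, 0], 0.78, 5]]}}

```text
time: 7.4
tool_pos: [569.6, 18.7, 56.0]
tcp_rot: [-1.564, 0.003, -0.162]
contact_force: [-0.3, 0.2, 0.1]
grip_width: 50.0
```

```bash
python3 look.py w5; python3 -c "
from h import *
rel(570,19,16,-.16)"
```

```text
tab 2267.0 [317. 264.] xy [570.5  20.2] [24.3 35.3] ang 81.0
tab 4349.5 [84. 48.] xy [440.6 -73.9] [37.2 26. ] ang 30.8
purp 382.5 [ 75. 363.] xy [ 609.9 -140.6] [11.2 18.2] ang 80.0
purp 1501.5 [ 91. 276.] xy [ 554.3 -110.8] [20.7 42.6] ang 19.6
carton 3036.0 [408. 368.] xy [608.   48.4] [173.4  12.7] ang 80.6
carton 597.5 [427. 321.] xy [588.9  68. ] [ 8.9 31.1] ang 86.5
carton 611.0 [210. 320.] xy [572.5 -29.7] [ 8.7 31. ] ang 73.4
[569.76936172  18.67954978  56.31240437]
pose [569.8  18.7  56.3] yaw -0.162 -> shift cm [0.03 4.03 0.01] turn -0.002
```

View pics/w5.png

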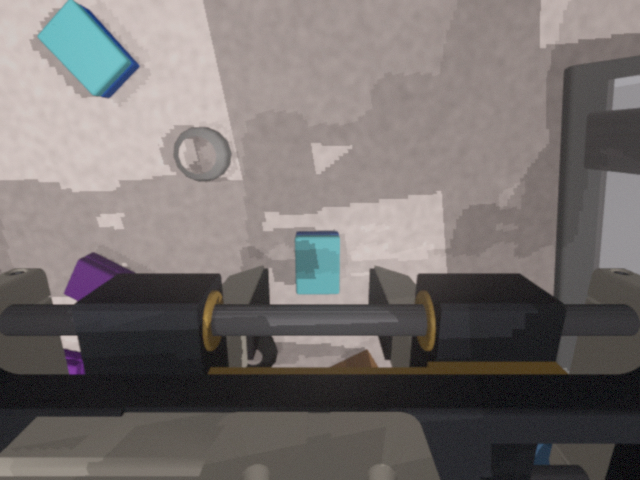

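{"name": "apply_moves", "arguments": {"rows": [[[0, 2, 0.1], 0, 5], [[0, 4, 0.1], 0, 5], [[0, 4, 0.1], 0, 5], [[0, 4, 0.1], 0, 1], [[0, 4, 0.1], 0, 1]]}}

```text
time: 8.07
tool_pos: [569.9, 20.0, 16.5]
tcp_rot: [-1.564, 0.002, -0.162]
contact_force: [1.1, 1.2, 0.6]
grip_width: 34.2
```

{"name": "apply_moves", "arguments": {"rows": [[[0, 0, 0], 0, 1], [[0, 0, 0], 0, 1], [[0, 0, 0], 0, 1], [[0, -4, 0], 0, 1], [[0, -10, 0], 0, 1]]}}

```text
time: 8.7
tool_pos: [568.7, 19.4, 115.8]
tcp_rot: [-1.565, 0.006, -0.162]
contact_force: [0.1, 0.6, 0.6]
grip_width: 25.6
```

```bash
python3 -c "
from h import *
rel(500,240,260,1.571)"
```

```text
pose [568.7  19.4 115.8] yaw -0.162 -> shift cm [-10.43 -14.22  20.75] turn 1.408
```

{"name": "apply_moves", "arguments": {"rows": [[[0, -7, 2], -0.4, 1], [[-3, -14, 6], -0.8, 1], [[-10.4, -14.2, 20.8], -1.73, 1], [[-10.4, -14.2, 20.8], -1.73, 1], [[-10.4, -14.2, 20.8], -1.73, 1]]}}

```text
time: 9.32
tool_pos: [499.5, 242.1, 260.3]
tcp_rot: [-1.563, -0.003, 0.781]
contact_force: [0.8, 0.2, -0.1]
grip_width: 25.3
```

```bash
python3 -c "
from h import *
rel(500,246,255,1.571)"
```

```text
pose [499.5 242.1 260.3] yaw 0.781 -> shift cm [0.31 0.54 0.24] turn -0.79
```

{"name": "apply_moves", "arguments": {"rows": [[[0.3, 0, 0.2], -0.79, 1], [[0.3, 0, 0.2], -0.79, 1], [[0.3, 0, 0.2], -0.79, 1], [[0.3, 0, 0.2], -0.79, 1], [[0.3, 0, 0.2], -0.79, 1]]}}

```text
time: 9.95
tool_pos: [500.1, 245.6, 260.3]
tcp_rot: [-1.567, -0.008, 1.574]
contact_force: [-0.4, -0.3, 0.1]
grip_width: 26.1
```

```bash
python3 -c "
from h import *
rel(500,246,175,1.571)"
```

```text
pose [500.1 245.6 260.3] yaw 1.574 -> shift cm [-0.02  8.53 -0.03] turn 0.003
```

{"name": "apply_moves", "arguments": {"rows": [[[0, 4, -0.1], 0, 1], [[0, 8.4, -0.1], 0, 1], [[0, 8.4, -0.1], 0, 1], [[0, 8.4, -0.1], 0, 4.4], [[0, 8.4, -0.1], 0, 4.4]]}}

```text
time: 10.58
tool_pos: [501.8, 246.6, 178.4]
tcp_rot: [-1.57, -0.009, 1.574]
contact_force: [-0.4, 0.0, 0.8]
grip_width: 40.7
```

{"name": "apply_moves", "arguments": {"rows": [[[0, 0, 0], 0, 4.4], [[0, 0, 0], 0, 4.4], [[0, -6, 0], 0, 4.4], [[0, -10, 0], 0, 4.4]]}}

```text
time: 11.08
tool_pos: [502.2, 245.8, 280.9]
tcp_rot: [-1.572, -0.009, 1.575]
contact_force: [0.7, -0.6, -0.8]
grip_width: 43.9
```

```bash
python3 -c "
from h import *
shot('wrist','w6')
rel(440,-75,130,.53)"
```

```text
pose [503.9 246.4 286.4] yaw 1.575 -> shift cm [-32.3   15.19   6.66] turn 1.045
```

View pics/w6.png

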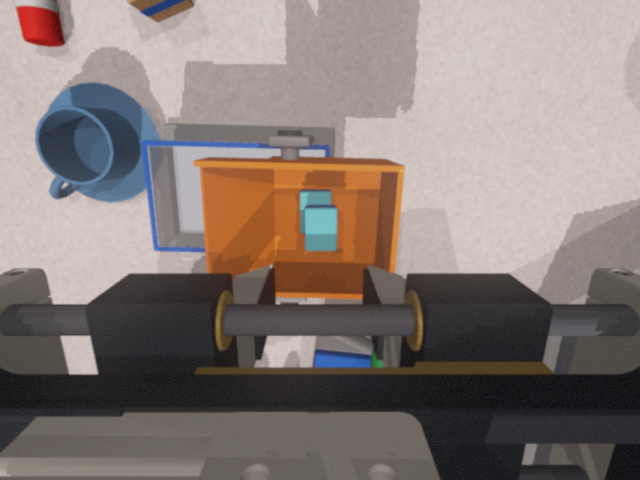

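Two tablets now lie in the hopper, at (315,198) and (321,228). Next, the third.

{"name": "apply_moves", "arguments": {"rows": [[[-32.3, 2, 6.7], 1.04, 4.8], [[-32.3, 4, 6.7], 1.04, 4.8], [[-32.3, 6, 6.7], 1.04, 4.8], [[-32.3, 10, 6.7], 1.04, 4.8], [[-32.3, 15, 6.7], 1.04, 4.8]]}}

```text
time: 11.75
tool_pos: [448.1, -34.6, 179.9]
tcp_rot: [-1.57, -0.017, 0.63]
contact_force: [0.3, 0.1, -0.8]
grip_width: 48.1
```

```bash
python3 -c "
from h import *
rel(440,-75,56,.53)"
```

```text
pose [448.1 -34.6 179.9] yaw 0.63 -> shift cm [-3.25 12.33 -2.79] turn 0.1
```

{"name": "apply_moves", "arguments": {"rows": [[[-3.2, 3, -2.8], 0.1, 5], [[-3.2, 7.5, -2.8], 0.1, 5], [[-3.2, 12.3, -2.8], 0.1, 5], [[-3.2, 12.3, -2.8], 0.1, 5]]}}

```text
time: 12.25
tool_pos: [438.2, -74.1, 54.1]
tcp_rot: [-1.563, -0.012, 0.529]
contact_force: [0.4, 0.4, -0.1]
grip_width: 49.8
```

```bash
python3 look.py w7|grep tab; python3 -c "
from h import *
rel(440,-75,16,.53)"
```

```text
tab 2283.5 [313. 262.] xy [439.3 -75.8] [34.3 24.4] ang 30.2
pose [439.8 -74.6  56. ] yaw 0.53 -> shift cm [-0.07  4.   -0.06] turn -0.0
```

View pics/w7.png

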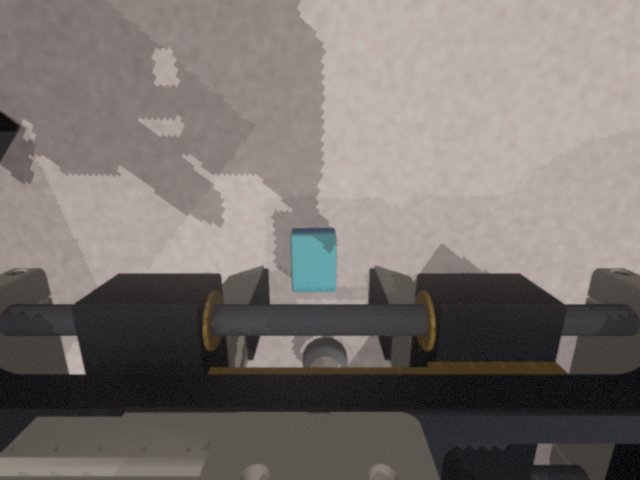

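{"name": "apply_moves", "arguments": {"rows": [[[-0.1, 2, -0.1], 0, 5], [[-0.1, 4, -0.1], 0, 5], [[-0.1, 4, -0.1], 0, 5], [[-0.1, 4, -0.1], 0, 1], [[-0.1, 4, -0.1], 0, 1]]}}

```text
time: 12.92
tool_pos: [440.8, -75.7, 17.3]
tcp_rot: [-1.568, -0.017, 0.53]
contact_force: [0.7, -0.7, -0.7]
grip_width: 34.7
```

{"name": "apply_moves", "arguments": {"rows": [[[0, 0, 0], 0, 1], [[0, 0, 0], 0, 1], [[0, 0, 0], 0, 1], [[0, -4, 0], 0, 1], [[0, -10, 0], 0, 1]]}}

```text
time: 13.55
tool_pos: [438.2, -76.4, 117.2]
tcp_rot: [-1.565, -0.014, 0.53]
contact_force: [0.8, -0.8, -0.3]
grip_width: 26.0
```

```bash
python3 -c "
from h import *
rel(500,230,265,1.571)"
```

```text
pose [438.2 -76.4 117.2] yaw 0.53 -> shift cm [ 21.02 -14.34  23.41] turn -1.041
```

{"name": "apply_moves", "arguments": {"rows": [[[0, -7, 2], -0.2, 1], [[5, -14, 8], -0.5, 1], [[21, -14.4, 23.4], -1.04, 1], [[21, -14.4, 23.4], -1.04, 1], [[21, -14.4, 23.4], -1.04, 1]]}}

```text
time: 14.18
tool_pos: [481.7, 161.6, 253.8]
tcp_rot: [-1.579, -0.013, 1.474]
contact_force: [1.2, -1.6, 0.3]
grip_width: 25.8
```

```bash
python3 -c "
from h import *
rel(500,228,260,1.571)"
```

```text
pose [481.7 161.6 253.8] yaw 1.474 -> shift cm [ 6.79 -0.53 -1.18] turn -0.097
```

{"name": "apply_moves", "arguments": {"rows": [[[6.8, -0.5, -1.2], -0.1, 1], [[6.8, -0.5, -1.2], -0.1, 1], [[6.8, -0.5, -1.2], -0.1, 1]]}}

```text
time: 14.55
tool_pos: [499.8, 228.2, 259.1]
tcp_rot: [-1.579, -0.011, 1.574]
contact_force: [0.0, -0.0, -0.1]
grip_width: 25.7
```

```bash
python3 -c "
from h import *
rel(500,228,182,1.571)"
```

```text
pose [499.8 228.2 259.1] yaw 1.574 -> shift cm [-0.1   7.71  0.04] turn 0.003
```

{"name": "apply_moves", "arguments": {"rows": [[[0, 4, 0], 0, 1], [[0, 7.7, 0], 0, 1], [[0, 7.7, 0], 0, 1], [[0, 7.7, 0], 0, 4.4], [[0, 7.7, 0], 0, 4.4]]}}

```text
time: 15.18
tool_pos: [500.6, 228.5, 182.9]
tcp_rot: [-1.58, -0.012, 1.573]
contact_force: [0.6, -0.1, 0.5]
grip_width: 40.8
```

{"name": "apply_moves", "arguments": {"rows": [[[0, 0, 0], 0, 4.4], [[0, 0, 0], 0, 4.4], [[0, -6, 0], 0, 4.4], [[0, -10, 0], 0, 4.4]]}}

```text
time: 15.68
tool_pos: [500.0, 227.5, 285.2]
tcp_rot: [-1.581, -0.012, 1.573]
contact_force: [0.9, 1.4, 0.6]
grip_width: 44.1
```

```bash
python3 -c "
from h import *
shot('wrist','w8'); shot('scene','s8'); shot('top','t8')
rel(650,-20,300,0)"
```

```text
pose [500.6 227.7 285.3] yaw 1.573 -> shift cm [-24.79  -1.59 -14.9 ] turn 1.573
```

View pics/w8.png

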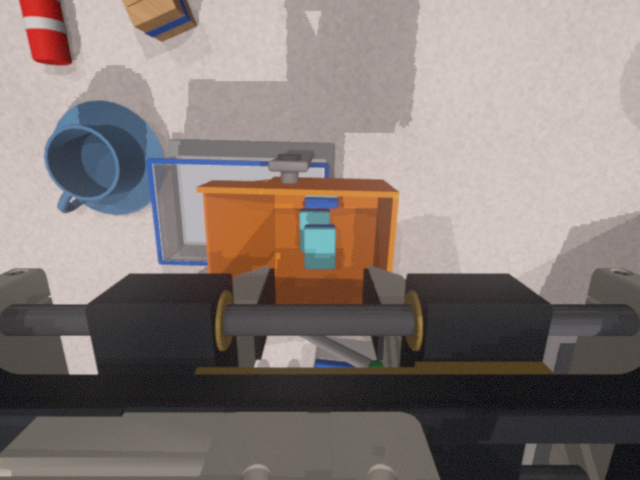

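View pics/s8.png

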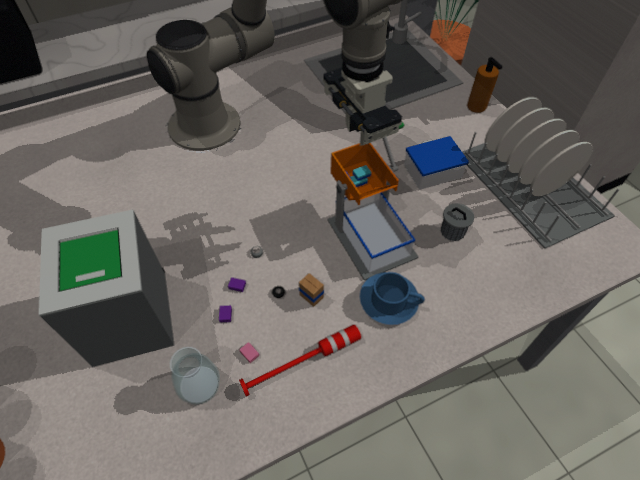

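View pics/t8.png

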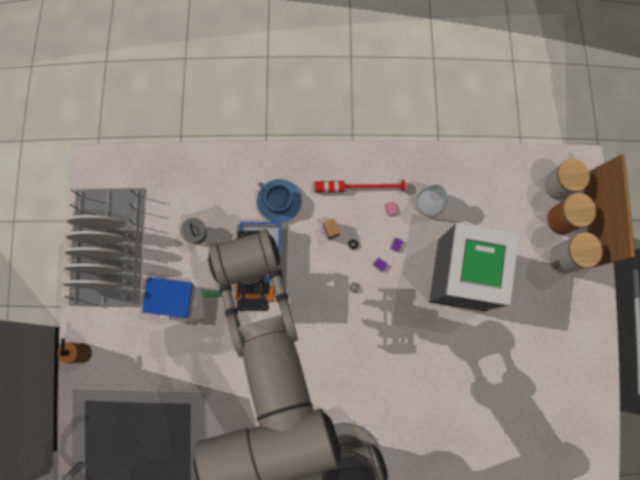

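```bash
python3 -c "
from h import *
rel(400,345,285,1.571);rel(400,345,221,1.571)"
```

```text
pose [500.6 227.7 285.3] yaw 1.573 -> shift cm [11.76  0.05 10.03] turn 0.002
pose [500.6 227.7 285.3] yaw 1.573 -> shift cm [11.67  6.45 10.11] turn 0.002
```

{"name": "apply_moves", "arguments": {"rows": [[[11.7, 0, 10.1], 0, 0], [[11.7, 0, 10.1], 0, 0], [[11.7, 0, 10.1], 0, 0], [[11.7, 3, 10.1], 0, 0], [[11.7, 6.4, 10.1], 0, 0]]}}

```text
time: 16.45
tool_pos: [399.2, 345.6, 219.8]
tcp_rot: [-1.584, -0.013, 1.575]
contact_force: [0.3, -0.5, -0.7]
grip_width: 1.3
```

{"name": "apply_moves", "arguments": {"rows": [[[0, 0, 0], 0, 0]]}}

```text
time: 16.58
tool_pos: [397.4, 344.6, 216.7]
tcp_rot: [-1.578, -0.009, 1.575]
contact_force: [0.2, 0.7, 0.5]
grip_width: 0.5
```

```bash
python3 -c "
from h import *
rel(432,345,221,1.571); print(bot.get_obs()['grip_width'])
shot('wrist','w9');shot('scene','s9')
for n in('wrist','scene'): print(proj(n,[[458,320,218],[458,370,218]]).round())"
```

```text
pose [397.4 344.6 216.7] yaw 1.575 -> shift cm [ 0.03 -0.41 -3.46] turn 0.004
0.5146572133893778
[[191. 240.]
 [201. 337.]]
[[382. 131.]
 [401. 124.]]
```

View pics/w9.png

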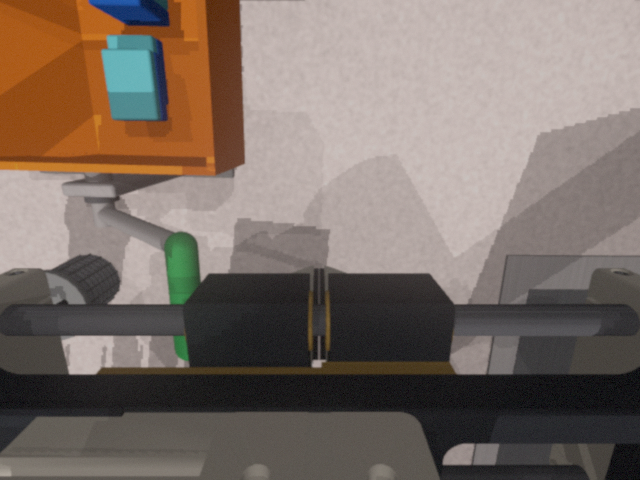

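View pics/s9.png

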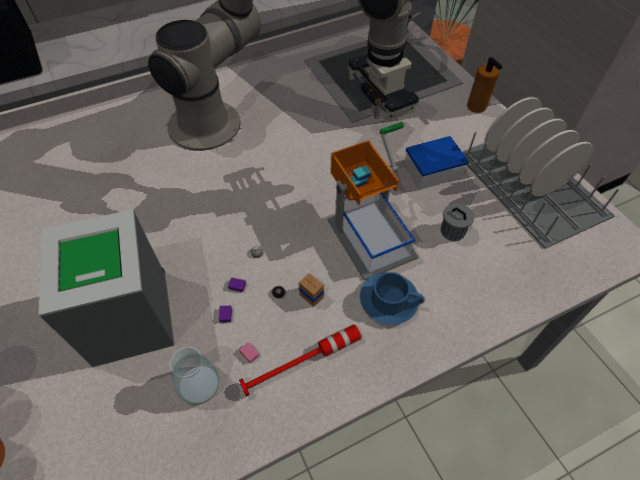

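{"name": "apply_moves", "arguments": {"rows": [[[0, -0.5, -1.5], 0, 0], [[0, -0.5, -2.5], 0, 0], [[0, -0.5, -3.5], 0, 0], [[0, -0.5, -3.5], 0, 0]]}}

```text
time: 17.18
tool_pos: [434.7, 345.5, 225.2]
tcp_rot: [-1.583, -0.012, 1.574]
contact_force: [0.2, 0.8, 0.1]
grip_width: 0.8
```

{"name": "apply_moves", "arguments": {"rows": [[[0, 0, -0.8], 0, 0], [[0, 0, -0.8], 0, 0]]}}

```text
time: 17.42
tool_pos: [439.8, 345.6, 225.8]
tcp_rot: [-1.577, -0.012, 1.575]
contact_force: [-13.2, -1.0, 10.2]
grip_width: 0.4
```

{"name": "apply_moves", "arguments": {"rows": [[[0, -0.4, -0.8], 0, 0], [[0, -0.9, -1.6], 0, 0], [[0, -1.5, -2.4], 0, 0], [[0, -2.0, -3.2], 0, 0]]}}

```text
time: 17.92
tool_pos: [468.9, 345.2, 249.0]
tcp_rot: [-1.573, -0.011, 1.576]
contact_force: [-13.2, -6.4, 19.4]
grip_width: 0.3
```

```bash
python3 -c "
from h import *
rel(495,345,252,1.571);rel(518,345,251,1.571)
im=shot('scene','s10'); cv2.imwrite('pics/s10c.png',cv2.resize(im[90:290,290:490,::-1],None,fx=3,fy=3))"
```

```text
pose [468.9 345.2 249. ] yaw 1.576 -> shift cm [-0.03 -0.29 -2.61] turn 0.005
pose [468.9 345.2 249. ] yaw 1.576 -> shift cm [-0.04 -0.18 -4.91] turn 0.005
```

View pics/s10c.png

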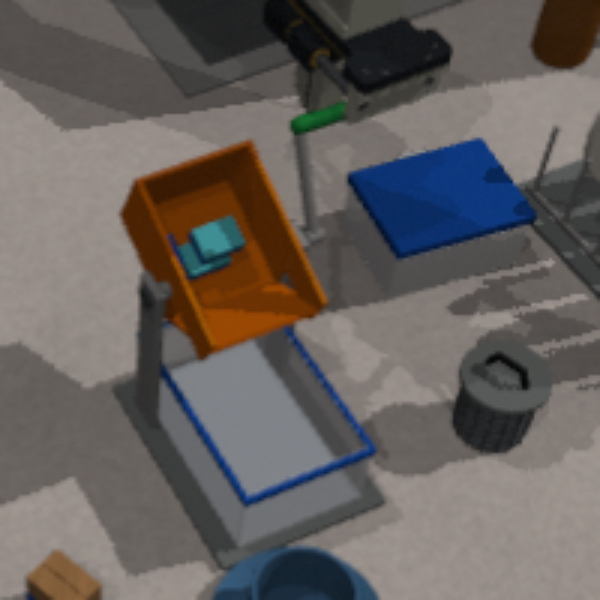

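{"name": "apply_moves", "arguments": {"rows": [[[0, -0.5, -0.9], 0, 0], [[0, -0.8, -1.8], 0, 0], [[0, -0.9, -2.7], 0, 0], [[0, -0.9, -3.6], 0, 0], [[0, -0.8, -4.5], 0, 0]]}}

```text
time: 18.6
tool_pos: [518.0, 345.5, 263.3]
tcp_rot: [-1.586, -0.015, 1.575]
contact_force: [-2.1, -1.1, 14.6]
grip_width: 0.7
```

```bash
python3 -c "
from h import *
rel(541,345,247,1.571);rel(561,345,235,1.571);rel(572,345,223,1.571)
im=shot('scene','s11'); cv2.imwrite('pics/s11c.png',cv2.resize(im[90:290,290:490,::-1],None,fx=3,fy=3))"
```

```text
pose [518.  345.5 263.3] yaw 1.575 -> shift cm [-0.08  1.66 -2.28] turn 0.004
pose [518.  345.5 263.3] yaw 1.575 -> shift cm [-0.11  2.89 -4.26] turn 0.004
pose [518.  345.5 263.3] yaw 1.575 -> shift cm [-0.13  4.11 -5.34] turn 0.004
```

View pics/s11c.png

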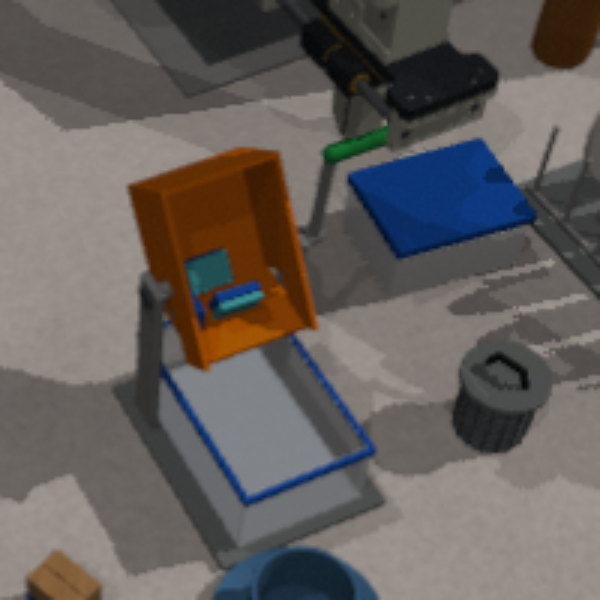

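{"name": "apply_moves", "arguments": {"rows": [[[0, 0.2, 1.2], 0, 0], [[0, 1.4, 1.2], 0, 0], [[0, 1.8, 0], 0, 0], [[0, 1.8, -1], 0, 0], [[0, 2.0, -1.8], 0, 0]]}}

```text
time: 19.27
tool_pos: [537.7, 345.7, 241.4]
tcp_rot: [-1.583, -0.014, 1.574]
contact_force: [-1.7, 0.3, -1.4]
grip_width: 0.6
```

```bash
python3 -c "
from h import *
rel(541,345,241,1.571);rel(561,345,229,1.571);rel(572,345,218,1.571)
im=shot('scene','s12'); cv2.imwrite('pics/s12c.png',cv2.resize(im[90:290,290:490,::-1],None,fx=3,fy=3))"
```

```text
pose [537.7 345.7 241.4] yaw 1.574 -> shift cm [-0.07  0.04 -0.33] turn 0.003
pose [537.7 345.7 241.4] yaw 1.574 -> shift cm [-0.1   1.26 -2.32] turn 0.003
pose [537.7 345.7 241.4] yaw 1.574 -> shift cm [-0.11  2.38 -3.4 ] turn 0.003
```

View pics/s12c.png

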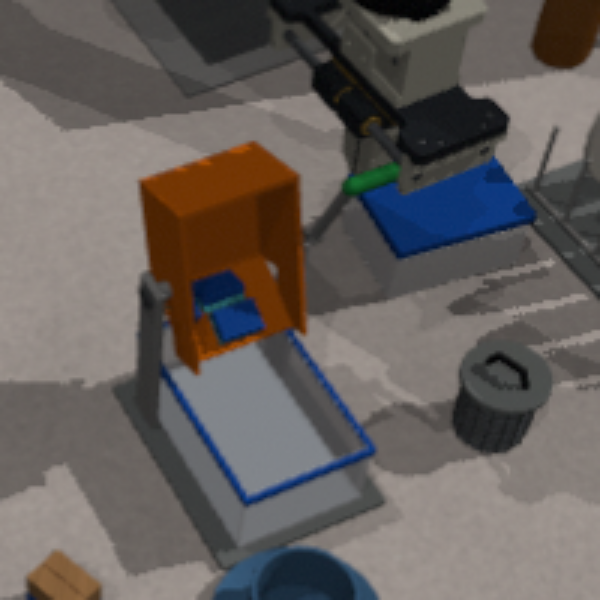

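Good, about 70° tipped with tablets sliding onto the front slope at (225,310). Keep going along the arc, lower.

{"name": "apply_moves", "arguments": {"rows": [[[0, 0.5, -0.8], 0, 0], [[0, 1.0, -1.6], 0, 0], [[0, 1.6, -2.4], 0, 0], [[0, 2.4, -3.2], 0, 0], [[0, 2.8, -3.7], 0, 0]]}}

```text
time: 19.95
tool_pos: [573.6, 346.3, 213.4]
tcp_rot: [-1.578, -0.014, 1.574]
contact_force: [-24.5, -1.6, 19.4]
grip_width: 0.7
```

```bash
python3 -c "
from h import *
im=shot('scene','s13'); cv2.imwrite('pics/s13c.png',cv2.resize(im[90:290,290:490,::-1],None,fx=3,fy=3));print(bot.get_obs()['contact_force'])"
```

```text
[-13.91952835  -1.04401195   6.17671901]
```

View pics/s13c.png

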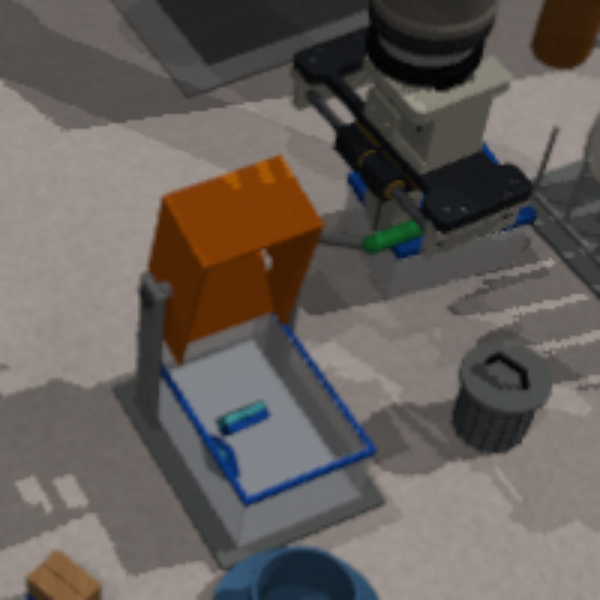

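{"name": "apply_moves", "arguments": {"rows": [[[0, 0.1, -0.3], 0, 0], [[0, 0.1, -0.3], 0, 0], [[0, 0.1, -0.3], 0, 0]]}}

```text
time: 20.38
tool_pos: [573.2, 346.7, 212.7]
tcp_rot: [-1.57, -0.013, 1.575]
contact_force: [-14.1, -2.1, 8.9]
grip_width: 0.4
```

```bash
python3 -c "
from h import *
shot('wrist','w14')
im=shot('scene','s14'); cv2.imwrite('pics/s14c.png',cv2.resize(im[90:290,290:490,::-1],None,fx=3,fy=3));print(bot.get_obs()['contact_force'])"
```

```text
[-14.49437083  -1.4565295    8.85621315]
```

View pics/s14c.png

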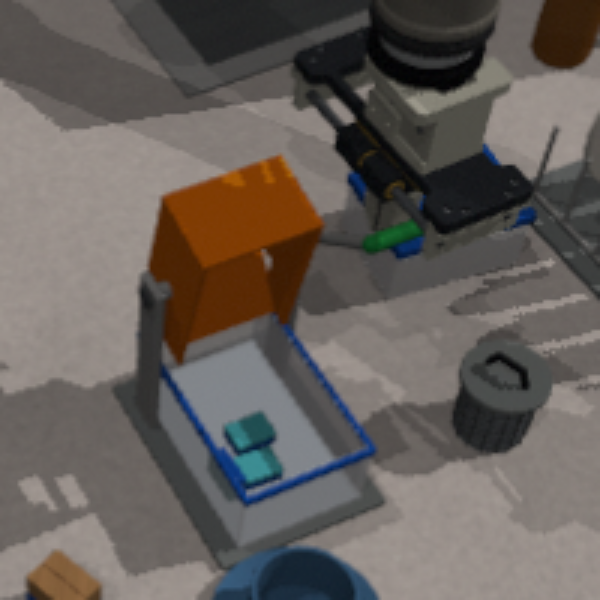

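View pics/w14.png

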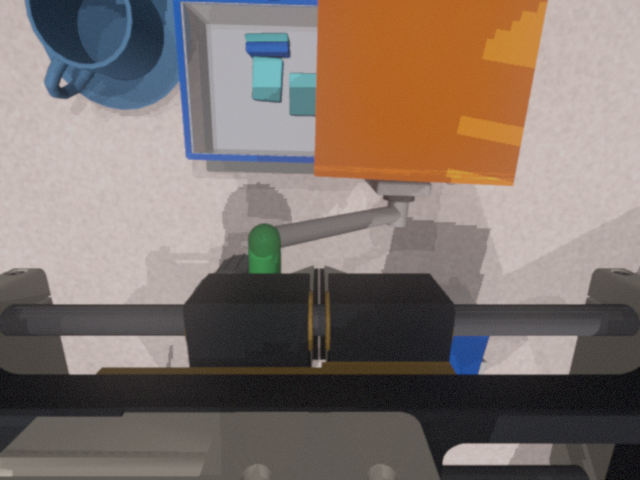

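{"name": "apply_moves", "arguments": {"rows": [[[0, -0.5, 1.2], 0, 0], [[0, -5, 1.2], 0, 0], [[0, -7, 0], 0, 0], [[0, -7, -4.5], 0, 0], [[0, -7, -8], 0, 0]]}}

```text
time: 21.1
tool_pos: [654.7, 346.1, 283.3]
tcp_rot: [-1.572, -0.014, 1.575]
contact_force: [0.8, 0.8, -0.2]
grip_width: 0.3
```

```bash
python3 -c "
from h import *
rel(648,345,280,1.571);rel(648,345,218,1.571)"
```

```text
pose [654.7 346.1 283.3] yaw 1.575 -> shift cm [-0.12  0.32  0.67] turn 0.004
pose [654.7 346.1 283.3] yaw 1.575 -> shift cm [-0.2   6.52  0.68] turn 0.004
```

{"name": "apply_moves", "arguments": {"rows": [[[0, 3.2, 0.7], 0, 0], [[0, 6.5, 0.7], 0, 0], [[0, 6.5, 0.7], 0, 0]]}}

```text
time: 21.48
tool_pos: [646.7, 346.4, 214.8]
tcp_rot: [-1.567, -0.011, 1.575]
contact_force: [-0.7, -0.6, 0.2]
grip_width: 0.5
```

```bash
python3 -c "
from h import *
rel(624,345,218,1.571);rel(607,345,234,1.571);rel(586,345,246,1.571)"
```

```text
pose [646.7 346.4 214.8] yaw 1.575 -> shift cm [-0.13 -0.31  2.27] turn 0.004
pose [646.7 346.4 214.8] yaw 1.575 -> shift cm [-0.1  -1.9   3.98] turn 0.004
pose [646.7 346.4 214.8] yaw 1.575 -> shift cm [-0.08 -3.1   6.09] turn 0.004
```

{"name": "apply_moves", "arguments": {"rows": [[[0, 0, 1.2], 0, 0], [[0, -0.3, 2.2], 0, 0], [[0, -1.1, 3.1], 0, 0], [[0, -1.9, 4.0], 0, 0], [[0, -2.5, 5.0], 0, 0]]}}

```text
time: 22.1
tool_pos: [599.1, 346.3, 243.2]
tcp_rot: [-1.576, -0.014, 1.575]
contact_force: [10.6, 1.9, 7.6]
grip_width: 0.6
```

```bash
python3 -c "
from h import *
rel(586,345,246,1.571);rel(563,345,250,1.571);rel(539,345,248,1.571)
im=shot('scene','s15'); cv2.imwrite('pics/s15c.png',cv2.resize(im[90:290,290:490,::-1],None,fx=3,fy=3))"
```

```text
pose [599.1 346.3 243.2] yaw 1.575 -> shift cm [-0.12 -0.28  1.31] turn 0.004
pose [599.1 346.3 243.2] yaw 1.575 -> shift cm [-0.11 -0.7   3.6 ] turn 0.004
pose [599.1 346.3 243.2] yaw 1.575 -> shift cm [-0.1  -0.51  6.  ] turn 0.004
```

View pics/s15c.png

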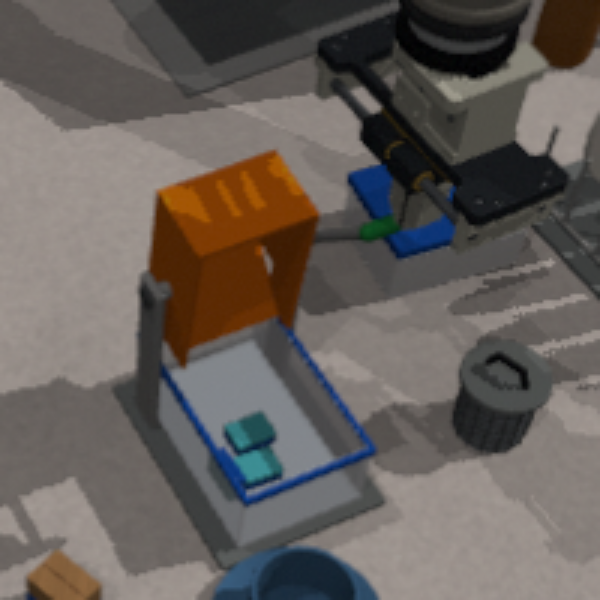

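{"name": "apply_moves", "arguments": {"rows": [[[0, -0.1, 0.9], 0, 0], [[0, -0.3, 1.8], 0, 0], [[0, -0.5, 2.7], 0, 0], [[0, -0.7, 3.6], 0, 0], [[0, -0.7, 4.5], 0, 0]]}}

```text
time: 22.78
tool_pos: [561.5, 347.5, 264.4]
tcp_rot: [-1.609, -0.025, 1.574]
contact_force: [16.7, -0.7, 42.6]
grip_width: 0.4
```

```bash
python3 -c "
from h import *
rel(533,345,249,1.571);rel(511,345,242,1.571)
im=shot('scene','s16'); cv2.imwrite('pics/s16c.png',cv2.resize(im[90:290,290:490,::-1],None,fx=3,fy=3))"
```

```text
pose [561.5 347.5 264.4] yaw 1.574 -> shift cm [-0.28  1.42  2.9 ] turn 0.003
pose [561.5 347.5 264.4] yaw 1.574 -> shift cm [-0.29  2.04  5.13] turn 0.003
```

View pics/s16c.png

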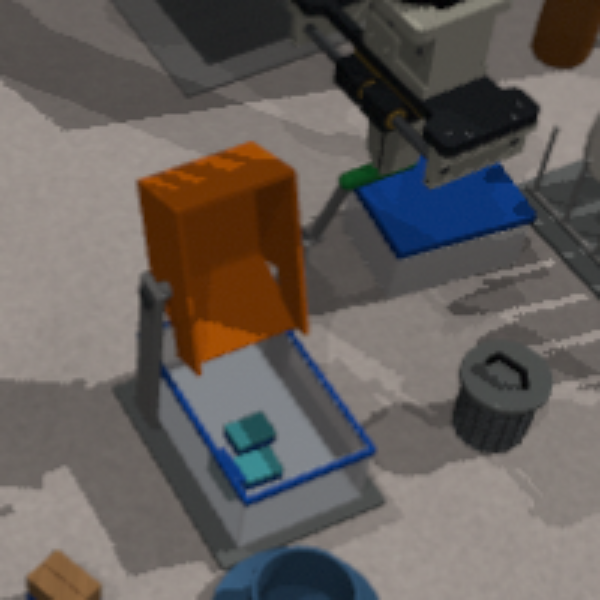

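{"name": "apply_moves", "arguments": {"rows": [[[0, -1.5, -0.5], 0, 0], [[0, -1.5, -3], 0, 0], [[0, -1.5, -5], 0, 0], [[0, 1, -5], 0, 0], [[0, 2.8, -5], 0, 0]]}}

```text
time: 23.45
tool_pos: [611.1, 348.2, 238.3]
tcp_rot: [-1.607, -0.025, 1.574]
contact_force: [-0.1, -0.7, 0.3]
grip_width: 0.4
```

```bash
python3 -c "
from h import *
rel(580,345,232,1.571)
im=shot('scene','s17'); cv2.imwrite('pics/s17c.png',cv2.resize(im[90:290,290:490,::-1],None,fx=3,fy=3))
t=shot('wrist','w17')"
```

```text
pose [611.1 348.2 238.3] yaw 1.574 -> shift cm [-0.32  0.51  3.13] turn 0.003
```

View pics/s17c.png

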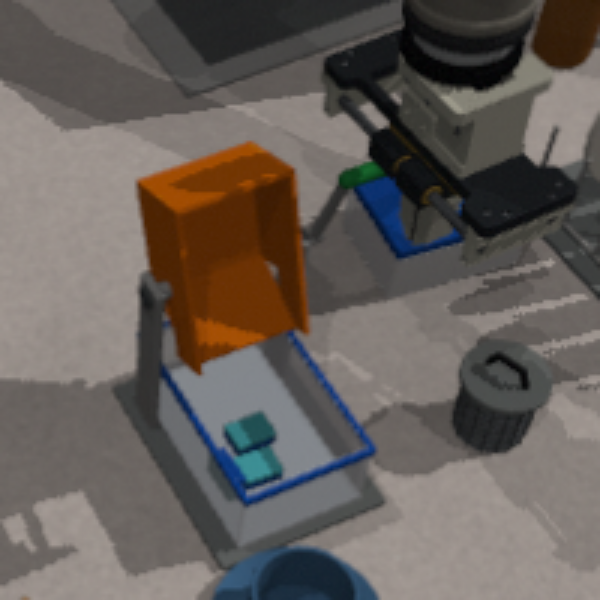

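View pics/w17.png

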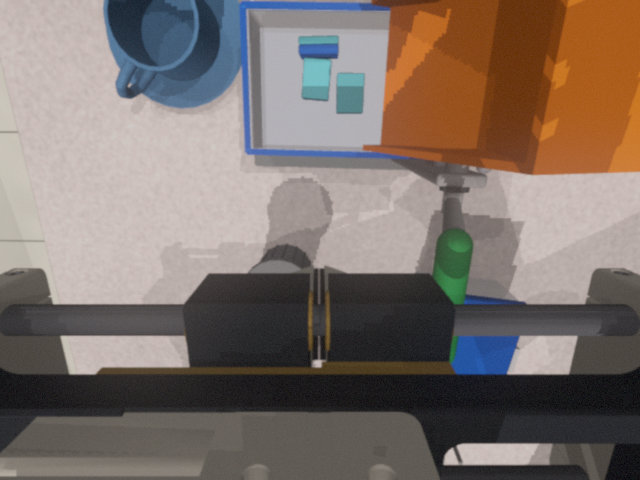

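{"name": "apply_moves", "arguments": {"rows": [[[-0.3, 0.6, 1], 0, 0], [[-0.3, 0.5, 2], 0, 0], [[-0.3, 0.4, 3], 0, 0], [[-0.3, 0.1, 4], 0, 0], [[-0.3, -0.2, 5], 0, 0]]}}

```text
time: 24.18
tool_pos: [559.8, 345.1, 238.0]
tcp_rot: [-1.605, -0.024, 1.574]
contact_force: [2.2, 1.0, 0.7]
grip_width: 0.7
```

```bash
python3 -c "
from h import *
rel(557,345,242,1.571);rel(533,345,241,1.571)
im=shot('scene','s18'); cv2.imwrite('pics/s18c.png',cv2.resize(im[90:290,290:490,::-1],None,fx=3,fy=3))"
```

```text
pose [559.8 345.1 238. ] yaw 1.574 -> shift cm [ 0.   -0.41  0.27] turn 0.003
pose [559.8 345.1 238. ] yaw 1.574 -> shift cm [ 0.01 -0.4   2.67] turn 0.003
```

View pics/s18c.png

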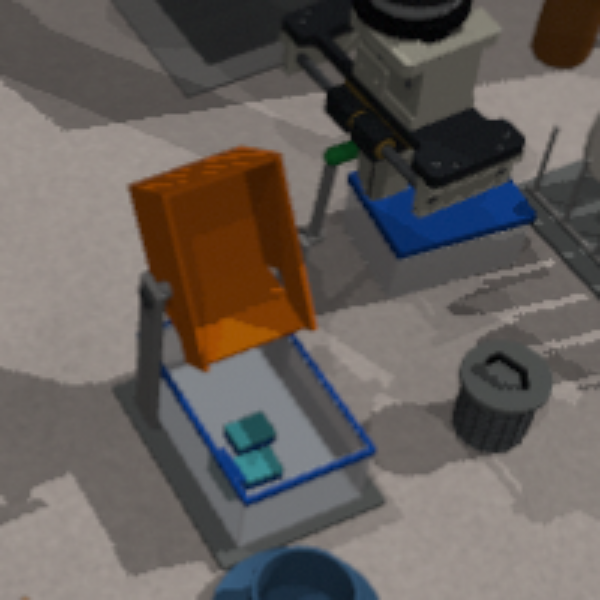

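Works well with the finger lower: hopper at about 55°. Continue.

{"name": "apply_moves", "arguments": {"rows": [[[0, -0.1, 0.9], 0, 0], [[0, -0.2, 1.8], 0, 0], [[0, -0.2, 2.7], 0, 0], [[0, 0.1, 3.6], 0, 0], [[0, 0.4, 4.4], 0, 0]]}}

```text
time: 24.85
tool_pos: [514.7, 345.1, 232.9]
tcp_rot: [-1.606, -0.024, 1.575]
contact_force: [5.6, 0.1, 3.6]
grip_width: 0.4
```

```bash
python3 -c "
from h import *
rel(505,345,229,1.571);rel(493,345,220,1.571);rel(484,345,210,1.571)
im=shot('scene','s19'); cv2.imwrite('pics/s19c.png',cv2.resize(im[90:290,290:490,::-1],None,fx=3,fy=3))"
```

```text
pose [514.7 345.1 232.9] yaw 1.575 -> shift cm [-0.02  0.36  0.98] turn 0.004
pose [514.7 345.1 232.9] yaw 1.575 -> shift cm [-0.04  1.22  2.21] turn 0.004
pose [514.7 345.1 232.9] yaw 1.575 -> shift cm [-0.06  2.18  3.15] turn 0.004
```

View pics/s19c.png

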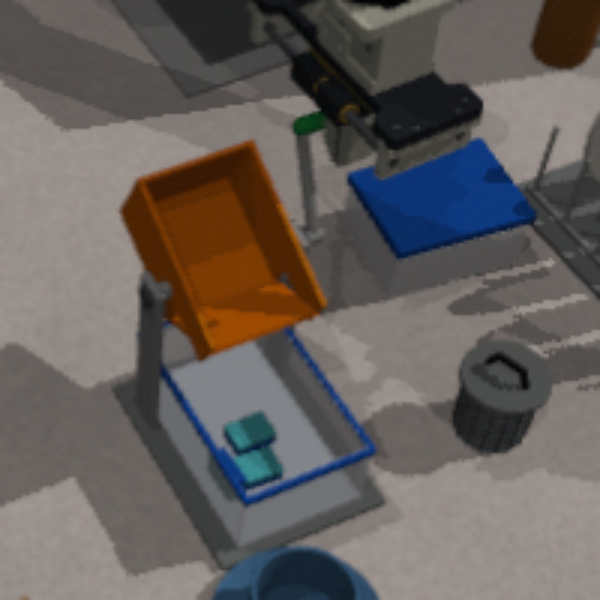

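{"name": "apply_moves", "arguments": {"rows": [[[0, 0.1, 0.4], 0, 0], [[0, 0.3, 0.8], 0, 0], [[0, 0.5, 1.2], 0, 0], [[0, 0.8, 1.6], 0, 0], [[0, 1.1, 2.0], 0, 0]]}}

```text
time: 25.52
tool_pos: [493.4, 345.2, 220.4]
tcp_rot: [-1.603, -0.023, 1.575]
contact_force: [-0.5, -0.1, 0.5]
grip_width: 0.3
```

{"name": "apply_moves", "arguments": {"rows": [[[0, 0.3, 0.3], 0, 0], [[0, 0.6, 0.6], 0, 0], [[0, 0.8, 0.8], 0, 0], [[0, 0.8, 0.8], 0, 0]]}}

```text
time: 26.02
tool_pos: [485.4, 345.4, 212.0]
tcp_rot: [-1.603, -0.023, 1.576]
contact_force: [0.6, -0.2, -0.0]
grip_width: 0.2
```

```bash
python3 -c "
from h import *
rel(480,345,212,1.571)
im=shot('scene','s20'); cv2.imwrite('pics/s20c.png',cv2.resize(im[90:290,290:490,::-1],None,fx=3,fy=3))"
```

```text
pose [485.4 345.4 212. ] yaw 1.576 -> shift cm [-0.03 -0.02  0.54] turn 0.005
```

View pics/s20c.png

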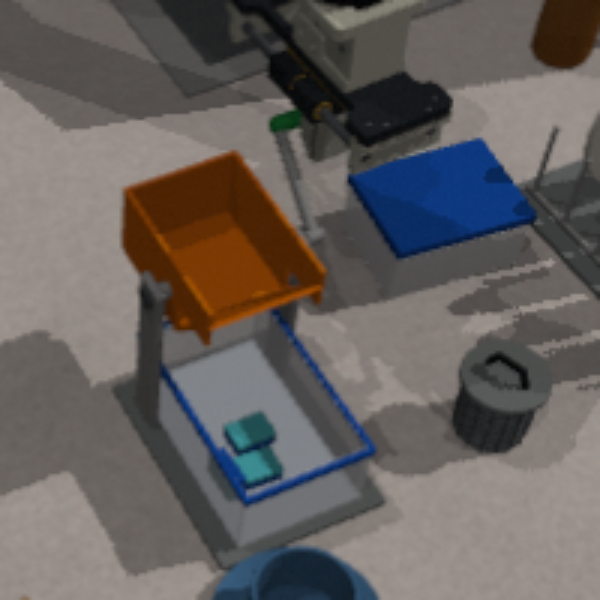

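{"name": "apply_moves", "arguments": {"rows": [[[0, 0, -1.5], 0, 0], [[0, -4, -2], 0, 0], [[0, -8, -2], 0, 0], [[0, -10, -2], 0, 3]]}}

```text
time: 26.58
tool_pos: [503.1, 343.3, 315.5]
tcp_rot: [-1.607, -0.025, 1.575]
contact_force: [-0.0, -0.3, 0.6]
grip_width: 6.5
```

```bash
python3 -c "
from h import *
rel(650,-20,300,0)
shot('scene','s21')"
```

```text
pose [503.1 343.3 315.5] yaw 1.575 -> shift cm [-36.43   1.17 -14.49] turn 1.575
```

View pics/s21.png

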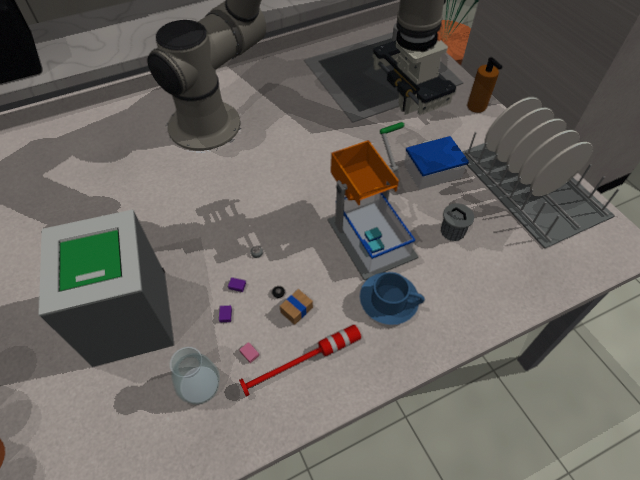

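{"name": "apply_moves", "arguments": {"rows": [[[-36.4, 1.2, -14.5], 1.57, 6], [[-36.4, 1.2, -14.5], 1.57, 6], [[-36.4, 1.2, -14.5], 1.57, 6], [[-36.4, 1.2, -14.5], 1.57, 6], [[-36.4, 1.2, -14.5], 1.57, 6]]}}

```text
time: 27.25
tool_pos: [621.0, 52.0, 303.3]
tcp_rot: [-1.57, -0.044, 0.631]
contact_force: [0.0, 0.5, -0.0]
grip_width: 58.3
```

```bash
python3 -c "
from h import *
rel(650,-20,300,0)"
```

```text
pose [621.   52.  303.3] yaw 0.631 -> shift cm [-1.93  0.24 -7.52] turn 0.631
```

{"name": "apply_moves", "arguments": {"rows": [[[-1.9, 0.2, -7.5], 0.63, 6], [[-1.9, 0.2, -7.5], 0.63, 6], [[-1.9, 0.2, -7.5], 0.63, 6], [[-1.9, 0.2, -7.5], 0.63, 6]]}}

```text
time: 27.75
tool_pos: [650.1, -20.4, 299.4]
tcp_rot: [-1.544, -0.034, -0.004]
contact_force: [0.8, 0.2, -0.7]
grip_width: 59.9
```

```bash
python3 look.py w22
```

```text
tab 395.5 [518. 163.] xy [623.  239.2] [28.7 24.6] ang 84.9
tab 529.0 [530. 136.] xy [589.8 248.3] [36.7 23.6] ang 89.8
purp 493.5 [218. 249.] xy [ 732.1 -143.9] [35.9 28.6] ang 17.2
purp 620.5 [198. 166.] xy [ 623.9 -158.2] [27.3 36.3] ang 66.7
purp 672.5 [235. 116.] xy [ 565.4 -108.8] [36.3 25.8] ang 50.1
carton 2428.0 [447. 369.] xy [889.5 116.4] [492.3  18.2] ang 88.5
carton 621.5 [448. 321.] xy [818.7 152.3] [90.3 26.8] ang 9.6
carton 632.0 [190. 321.] xy [ 812.  -172.9] [26.7 87. ] ang 79.8
carton 501.5 [304. 221.] xy [682.7 -29.2] [42.6 18.3] ang 20.5
carton 523.0 [333. 210.] xy [670.1   4.7] [42.2 18.4] ang 20.4
carton 8434.5 [608.  73.] xy [530.7 283.2] [159.5  81.7] ang 16.0
[650.03133388 -20.09647043 299.50346115]
```

View pics/w22.png

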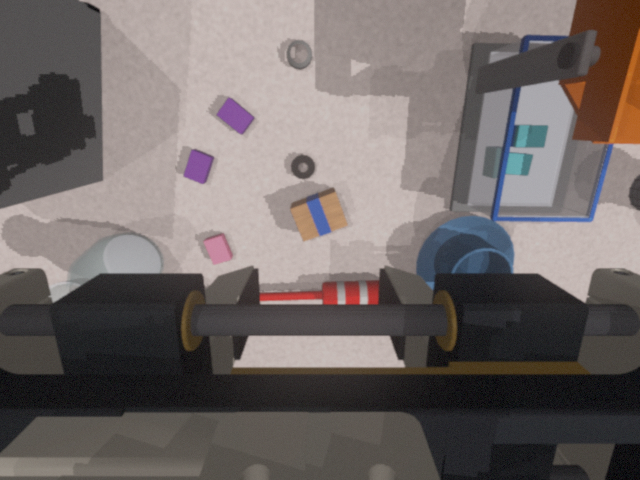

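Run:
```python
from h import *
c=cam("wrist"); im=cv2.imread("pics/w22.png")[:,:,::-1].copy()
h=cv2.cvtColor(im,cv2.COLOR_RGB2HSV); m=cv2.inRange(h,np.array((8,70,60)),np.array((25,255,255)))|cv2.inRange(h,np.array((105,100,60)),np.array((125,255,255)))
m[:170]=0;m[250:]=0;m[:,:275]=0;m[:,365:]=0
m=cv2.morphologyEx(m,cv2.MORPH_CLOSE,np.ones((5,5)))
b=max(cv2.findContours(m,cv2.RETR_EXTERNAL,cv2.CHAIN_APPROX_NONE)[0],key=cv2.contourArea)
q=np.array([onz("wrist",k,34,c)[:2] for k in b[:,0].astype(float)],np.float32)
r=cv2.minAreaRect(q);print(r,cv2.boundingRect(b))
for p in [(325,303),(325,283),(262,298),(378,283),(345,288)]: print(p,onz("wrist",p,20,c).round())
# bin corner visible
print(onz("wrist",(101,5),245,c).round(1), onz("wrist",(100,183),0,c).round(1))
R=r[0]; rel(R[0],R[1],100,np.radians(20.4)-np.pi/2)
rel(R[0],R[1],100,np.radians(20.4)+np.pi/2)
```

```text
((681.7644653320312, -11.89950942993164), (50.35027313232422, 59.22135925292969), 20.06622886657715) (290, 190, 57, 51)
(325, 303) [812.  -2.  20.]
(325, 283) [781.  -2.  20.]
(262, 298) [802. -89.  20.]
(378, 283) [783.  70.  20.]
(345, 288) [789.  25.  20.]
[ 518.3 -123.1  245. ] [ 645.3 -288.9    0. ]
pose [650.  -20.1 299.5] yaw -0.005 -> shift cm [ 2.49 20.06  0.29] turn 1.21
pose [650.  -20.1 299.5] yaw -0.005 -> shift cm [ 2.49 20.06  0.29] turn 1.21
```

{"name": "apply_moves", "arguments": {"rows": [[[2.5, 5, 0.3], 1.21, 7], [[2.5, 10, 0.3], 1.21, 7], [[2.5, 14, 0.3], 1.21, 7], [[2.5, 18, 0.3], 1.21, 7], [[2.5, 20, 0.3], 1.21, 7]]}}

```text
time: 28.42
tool_pos: [680.4, -11.6, 97.2]
tcp_rot: [-1.531, 0.004, -0.941]
contact_force: [-0.1, 1.5, 1.3]
grip_width: 70.1
```

```bash
python3 -c "
from h import *
rel(682,-12,85,-1.218)"
```

```text
pose [680.4 -11.6  97.2] yaw -0.941 -> shift cm [0.13 1.22 0.05] turn 0.277
```

{"name": "apply_moves", "arguments": {"rows": [[[0.1, 0, 0], 0.28, 7], [[0.1, 0, 0], 0.28, 7], [[0.1, 0, 0], 0.28, 7]]}}

```text
time: 28.8
tool_pos: [680.9, -12.4, 96.6]
tcp_rot: [-1.534, 0.016, -1.219]
contact_force: [-0.2, -0.3, 0.1]
grip_width: 70.0
```

```bash
python3 -c "
from h import *
shot('wrist','w23');c=cam('wrist')
u=np.array([np.cos(.353),np.sin(.353)]);v=np.array([-u[1],u[0]])
print(proj('wrist',[[*(np.array([682,-12])+a*23*u+b*30*v),34] for a,b in((1,1),(1,-1),(-1,-1),(-1,1))],c).round())
rel(682,-12,20,-1.218)"
```

```text
[[350. 211.]
 [348. 299.]
 [279. 300.]
 [276. 211.]]
pose [680.9 -12.4  96.8] yaw -1.218 -> shift cm [ 0.12  7.68 -0.17] turn 0.0
```

View pics/w23.png

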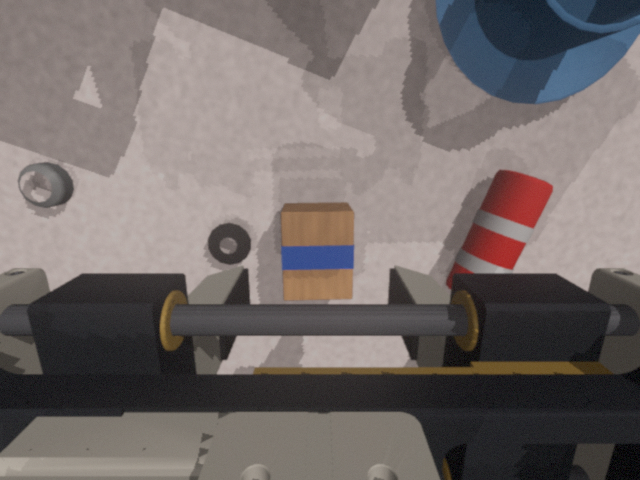

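{"name": "apply_moves", "arguments": {"rows": [[[0.1, 0, 0.1], 0, 5.8], [[0.1, 2, 0.1], 0, 5.8], [[0.1, 3.5, 0.1], 0, 5.8]]}}

```text
time: 29.22
tool_pos: [683.1, -12.0, 61.1]
tcp_rot: [-1.534, 0.015, -1.216]
contact_force: [0.6, 0.0, -0.7]
grip_width: 58.1
```

```bash
python3 -c "
from h import *
shot('wrist','w24');c=cam('wrist')
u=np.array([np.cos(.353),np.sin(.353)]);v=np.array([-u[1],u[0]])
print(proj('wrist',[[*(np.array([684,-11])+a*23*u+b*30*v),34] for a,b in((1,1),(1,-1),(-1,-1),(-1,1))],c).round())
rel(684,-11,29,-1.218)"
```

```text
[[362. 225.]
 [358. 329.]
 [276. 331.]
 [272. 226.]]
pose [681.9 -11.8  58.7] yaw -1.217 -> shift cm [0.05 2.97 0.12] turn 0.001
```

View pics/w24.png

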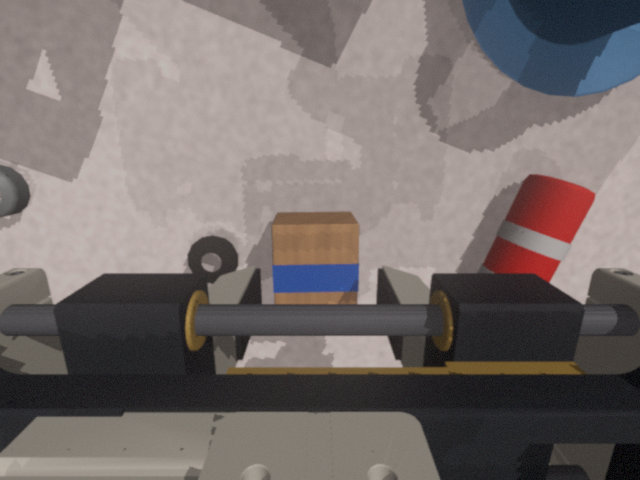

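{"name": "apply_moves", "arguments": {"rows": [[[0, 1.5, 0], 0, 5.8], [[0, 2.9, 0], 0, 5.8], [[0, 2.9, 0], 0, 5.8], [[0, 2.9, 0], 0, 3], [[0, 2.9, 0], 0, 3]]}}

```text
time: 29.9
tool_pos: [683.1, -11.1, 30.5]
tcp_rot: [-1.536, 0.017, -1.217]
contact_force: [0.0, -1.2, -0.2]
grip_width: 45.7
```

{"name": "apply_moves", "arguments": {"rows": [[[0, 0, 0], 0, 3], [[0, 0, 0], 0, 3], [[0, -2, 0], 0, 3], [[0, -6, 0], 0, 3]]}}

```text
time: 30.4
tool_pos: [680.6, -12.6, 90.5]
tcp_rot: [-1.539, 0.018, -1.217]
contact_force: [0.4, 0.5, 0.3]
grip_width: 45.8
```

```bash
python3 -c "
from h import *
shot('wrist','w25')
rel(530,-230,330,-1.741)"
```

```text
pose [684.1 -13.2  98.3] yaw -1.217 -> shift cm [ 14.7  -24.26 -20.96] turn 0.524
```

View pics/w25.png

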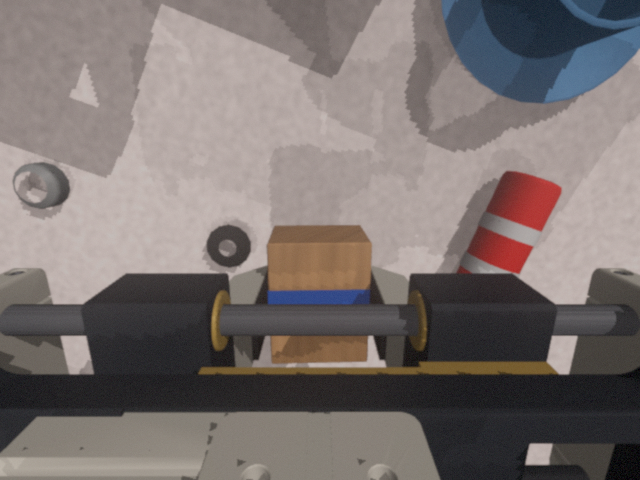

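{"name": "apply_moves", "arguments": {"rows": [[[0, -6, 0], 0, 3], [[0, -12, 0], 0.1, 3], [[0, -18, 0], 0.3, 3], [[2, -24, -2], 0.52, 3], [[6, -25, -8], 0.52, 3]]}}

```text
time: 31.08
tool_pos: [629.6, -93.3, 348.7]
tcp_rot: [-1.529, 0.031, -1.736]
contact_force: [0.5, -0.6, -0.9]
grip_width: 46.3
```

```bash
python3 -c "
from h import *
rel(539,-354,335,-1.741)"
```

```text
pose [629.6 -93.3 348.7] yaw -1.736 -> shift cm [27.24  0.33 -4.68] turn 0.005
```

{"name": "apply_moves", "arguments": {"rows": [[[6, 0.3, -1], 0, 3], [[12, 0.3, -2], 0, 3], [[18, 0.3, -3], 0, 3], [[24, 0.3, -4], 0, 3], [[27.2, 0.3, -4.7], 0, 3]]}}

```text
time: 31.7
tool_pos: [537.1, -356.5, 336.5]
tcp_rot: [-1.528, 0.03, -1.739]
contact_force: [0.7, 1.4, 0.2]
grip_width: 45.7
```

{"name": "apply_moves", "arguments": {"rows": [[[0, 0, 0], 0, 3]]}}

```text
time: 31.82
tool_pos: [535.6, -358.7, 337.2]
tcp_rot: [-1.527, 0.029, -1.742]
contact_force: [0.1, -0.0, -0.1]
grip_width: 45.9
```

```bash
python3 -c "
from h import *
shot('wrist','w26');c=cam('wrist')
rel(539,-354,335,-1.741)
m=np.array([534,-354]);u=np.array([np.cos(-.17),np.sin(-.17)]);v=np.array([-u[1],u[0]])
print(proj('wrist',[[*(m+a*u+b*v),245] for a,b in((58,55),(-58,55),(95,85),(-95,85),(58,-55),(-58,-55))],c).round())"
```

```text
pose [ 536.3 -357.5  337.6] yaw -1.741 -> shift cm [-0.39  0.29  0.2 ] turn 0.0
[[390. 165.]
 [221. 166.]
 [446. 120.]
 [161. 119.]
 [383. 310.]
 [232. 313.]]
```

View pics/w26.png

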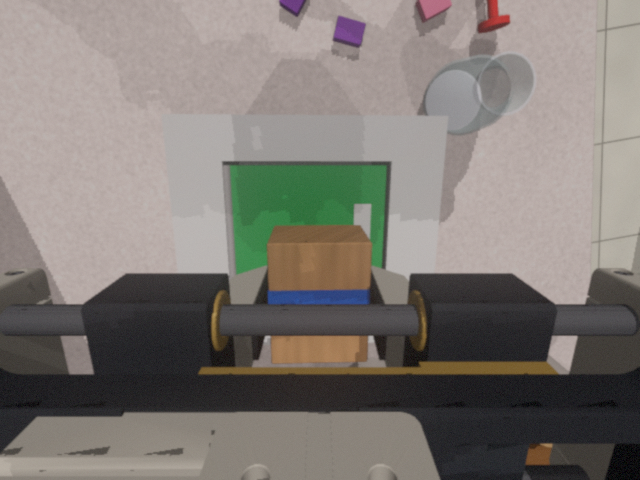

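```bash
python3 -c "
from h import *
rel(540,-353,285,-1.741);rel(540,-353,205,-1.741)"
```

```text
pose [ 536.3 -357.5  337.6] yaw -1.741 -> shift cm [-0.36  5.29  0.06] turn 0.0
pose [ 536.3 -357.5  337.6] yaw -1.741 -> shift cm [-0.13 13.27 -0.3 ] turn 0.0
```

{"name": "apply_moves", "arguments": {"rows": [[[-0.4, 1, 0.2], 0, 3], [[-0.4, 3, 0.1], 0, 3], [[-0.4, 5, 0.1], 0, 3], [[-0.3, 6.5, 0], 0, 3]]}}

```text
time: 32.38
tool_pos: [540.7, -351.2, 271.9]
tcp_rot: [-1.527, 0.03, -1.739]
contact_force: [0.1, 1.7, 2.6]
grip_width: 45.5
```

```bash
python3 -c "
from h import *
rel(540,-353,205,-1.741)"
```

```text
pose [ 540.7 -351.2  271.9] yaw -1.739 -> shift cm [ 0.39  6.67 -0.33] turn 0.002
```

{"name": "apply_moves", "arguments": {"rows": [[[0.1, 1.4, -0.1], 0, 3], [[0.2, 2.8, -0.1], 0, 3], [[0.3, 4.2, -0.2], 0, 3], [[0.3, 5.4, -0.3], 0, 3], [[0.3, 6.6, -0.3], 0, 3]]}}

```text
time: 33.0
tool_pos: [540.5, -352.4, 205.2]
tcp_rot: [-1.526, 0.03, -1.739]
contact_force: [1.7, -0.7, 2.6]
grip_width: 45.4
```

```bash
python3 -c "
from h import *
rel(540,-353,203,-1.741);shot('wrist','w27');im=shot('scene','s27');cv2.imwrite('pics/s27c.png',cv2.resize(im[150:370,20:220,::-1],None,fx=2.7,fy=2.7));print(bot.get_obs()['contact_force'])"
```

```text
pose [ 540.5 -352.4  205.2] yaw -1.739 -> shift cm [ 0.07  0.21 -0.05] turn 0.002
[ 2.84504636 -0.23302781 -1.40146351]
```

View pics/w27.png

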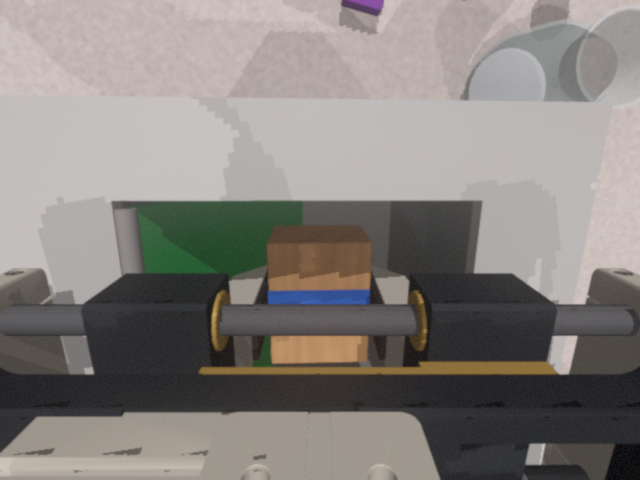

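View pics/s27c.png

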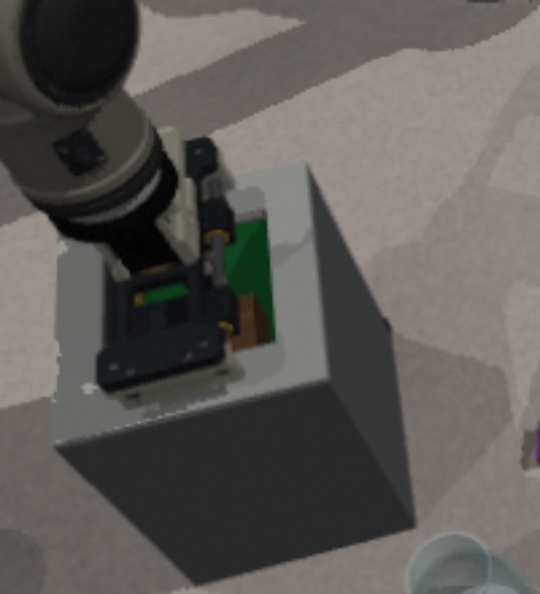

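{"name": "apply_moves", "arguments": {"rows": [[[0, 0.3, -0.2], 0, 3], [[0, 0.4, -0.4], 0, 3], [[0, 0.4, -0.4], 0, 5.6], [[0, 0.4, -0.4], 0, 5.6], [[0, 0.4, -0.4], 0, 5.6]]}}

```text
time: 33.72
tool_pos: [536.6, -351.3, 199.9]
tcp_rot: [-1.528, 0.031, -1.739]
contact_force: [4.0, -1.0, -0.7]
grip_width: 55.9
```

```bash
python3 -c "
from h import *
shot('wrist','w28');im=shot('scene','s28');cv2.imwrite('pics/s28c.png',cv2.resize(im[150:370,20:220,::-1],None,fx=2.7,fy=2.7));print(bot.get_obs()['contact_force'])"
```

```text
[ 3.86155298 -1.41654068 -0.79191377]
```

View pics/w28.png

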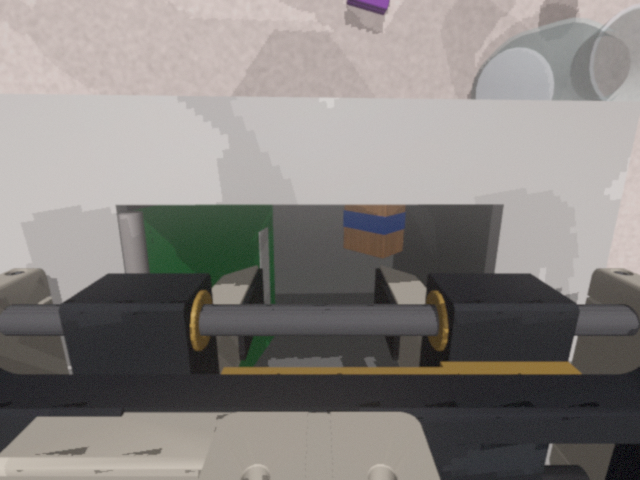

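{"name": "apply_moves", "arguments": {"rows": [[[0, -2, 0.4], 0, 4.5], [[0, -5, 0.4], 0, 4.5], [[0, -9, 0.4], 0, 4.5], [[0, -14, 0.4], 0, 4.5], [[0, -18, 0.4], 0, 4.5]]}}

```text
time: 34.45
tool_pos: [531.1, -356.0, 381.9]
tcp_rot: [-1.529, 0.03, -1.739]
contact_force: [0.5, 0.1, -0.6]
grip_width: 45.6
```

```bash
python3 -c "
from h import *
rel(520,-150,380,-1.741)"
```

```text
pose [ 531.1 -356.   381.9] yaw -1.739 -> shift cm [-20.1    0.61  -4.57] turn 0.002
```

Move aside toward the robot so both fixed cameras can see everything.

{"name": "apply_moves", "arguments": {"rows": [[[-10, 0, -7], 0, 4.5], [[-20, 0, -12], 0, 4.5], [[-25, 0, -16], 0, 4.5], [[-25, 0, -16], 0, 4.5], [[-25, 0, -16], 0, 4.5]]}}

```text
time: 35.08
tool_pos: [413.2, -80.6, 383.0]
tcp_rot: [-1.53, 0.03, -1.739]
contact_force: [0.2, 0.6, -0.1]
grip_width: 45.2
```

```bash
python3 -c "
from h import *
shot('scene','s29');shot('top','t29')
import cv2
for n,f in(('scene','s29'),('top','t29')):
    a=cv2.imread(f'pics/{n}0.png');b=cv2.imread(f'pics/{f}.png')
    for nm,lo,hi in [('green',(55,100,60),(75,255,255)),('orange',(3,150,60),(16,255,255))]:
        for im in(a,b): print(n,nm,[(cv2.contourArea(c),np.round(cv2.minAreaRect(c)[0],1).tolist()) for c in blobs(im[:,:,::-1].copy(),lo,hi,50) if cv2.contourArea(c)!=0][:6])
"
```

```text
scene green [(2735.0, [88.1, 260.0]), (87.0, [391.5, 127.5])]
scene green [(2735.0, [88.1, 260.0]), (86.0, [391.5, 127.5])]
scene orange [(56.0, [1.5, 452.5]), (2522.5, [361.9, 172.5]), (142.0, [487.9, 71.1]), (907.0, [448.2, 38.9])]
scene orange [(57.0, [2.0, 452.5]), (2539.5, [362.8, 171.6]), (139.0, [487.9, 71.1]), (945.0, [448.0, 39.0])]
top green [(55.0, [212.5, 293.5]), (1468.0, [482.8, 262.7])]
top green [(56.0, [212.5, 293.5]), (1469.0, [482.8, 262.7])]
top orange [(214.5, [67.0, 353.0]), (1839.0, [254.0, 273.5]), (269.0, [558.6, 220.2]), (2131.0, [612.0, 208.8])]
top orange [(219.5, [68.0, 353.0]), (1842.0, [254.5, 273.5]), (298.0, [559.2, 220.5]), (2007.5, [612.3, 209.3])]
```

View pics/s29.png

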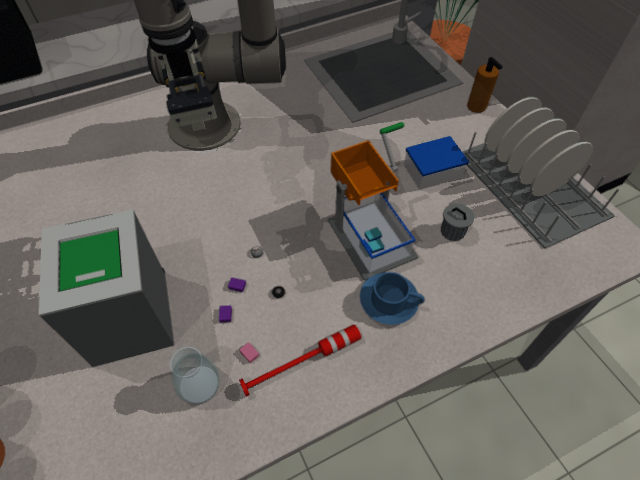

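View pics/t29.png

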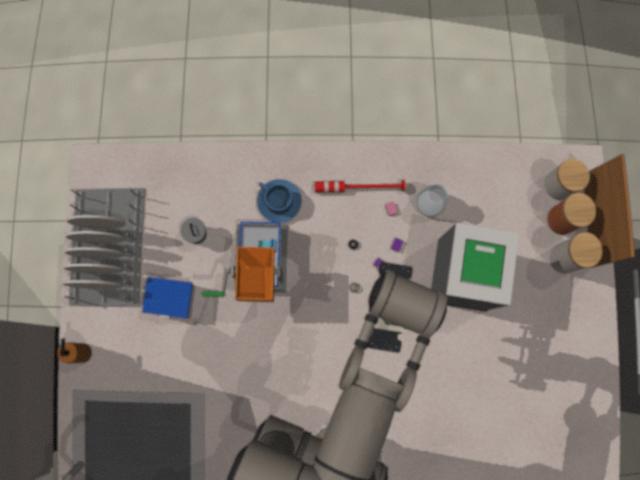

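```bash
python3 -c "
from h import *
print(order.close_job())"
```

```text
the job is handed in; nothing more can be done
None
```

I did the whole job in about 35 s of robot time and handed it in. This run had three tablets and one carton.

- **Tablets and hopper:** I put all three tablets in the hopper and pushed the lever past the catch to the tipped stop. Three tablets were then visible in the store box. I eased the hopper back until the catch took it.
- **Carton:** It had been knocked onto its side while the arm was at the lever. I picked it up lying down, pushed it through the flap and let go with a finger holding the flap. The wrist camera then showed it down in the bin.

**Final checks:** In both fixed cameras the hand bar, hopper and flap are back at their start pixels to within 1 px, so the hopper is upright and the flap shut. No tablet or carton is left on the worktop, and by eye the other objects have not moved.

- **Third tablet:** in the last pictures only two tablets can be made out. The third is hidden from these views. I last saw all three after tipping, from the wrist camera during the return.
- **Force during the return:** on the way back a fingertip rode up onto the bar once, with a reading of about 46 N at the wrist. That is under the 120 N wrist limit. The contact was the fingertip, not the gripper's body, so I don't expect the 40 N rule to apply. I backed off and pushed again lower down.

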